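# Clamp the tube block in the bench shaker

### The job

Get the tube block that is filled with white-capped tubes ready for shaking: set it down gently and flat, without dropping or tipping it, in the nest on the shaker's stage, swing the clamp bar fully across until it is home on the front stud, then turn the black clutch knob clockwise until its slip clutch has clicked over, and let go within one turn of the first click. Leave the empty block, the bottles and the well plate where they stand.

Things in the scene. Friction and masses are not known exactly. Their poses are not given: they have to be found in the camera images.
- tube_block_center (a point): Centre of the filled tube block, 27 mm above its underside: grey plastic, 96 mm long (its x) by 58 mm wide (its y), body 46 mm high, with two rows of five white screw caps that stand up to 54 mm over the underside; 0.35 to 0.56 kg. It stands upright on the 3 mm mat and is gripped across its 58 mm width. Half a turn round it is the same.
- tube_block: The same block; origin at the centre of its underside, z up through the caps.
- nest (a point): Centre of the nest's floor on the shaker's stage, 90 mm over the table; z up, -x to the shaker's front. The nest is a low rectangle of steel rails, 12 mm high in all, inside 103 mm (along its x) by 65 mm (along its y), whose upper halves flare outwards by 5 mm as a lead-in; the block goes in with its long side along the nest's x, either way round.
- shaker: The bench shaker, a white and grey box 240 mm long (its x) by 190 mm wide, 77 mm high, fixed to the table; origin on the table under the nest's centre, axes as the nest's. Two posts stand on the nest's x axis: the bar's pivot post at x = +75 mm (18 mm thick; bar hub and nut up to 108 mm over the nest's floor) and the latch stud at -75 mm (head 20 mm wide, top 107 mm over it).
- clamp_bar (a joint): Angle of the aluminium clamp bar, 28 mm wide, 20 mm thick, its underside 78 mm over the nest's floor. 0: fully across, slot home on the latch stud (stop); opens counter-clockwise seen from above, towards the nest's -y, to a stop at 1.75 rad. Stays where left (0.25 N m friction). It carries screw, foot and knob 75 mm from the pivot; below 1.6 rad they obstruct the nest.
- bar_pivot (a point): Point on the bar's upright pivot axis, at the height of the middle of the finger pin (its top is 18 mm higher); turns with the bar.
- bar_handle (a point): Middle of the upright black finger pin at the bar's free end: round, 16 mm in diameter, 36 mm high, standing on the bar's top face, 167 mm from the pivot axis; this point is 18 mm above the top face. It can turn between fingers that keep one direction. At bar angle 0 it lies at nest x = -92 mm, y = 0; about 2 N move it.
- knob_grip (a point): Centre of the black ribbed clutch knob (40 mm in diameter, 30 mm high, upright axis), half-way up; turns with the knob and sinks 12 mm for each full turn of the screw. Its underside stays at least 5 mm above the bar's top face even when the block is clamped. A white line on top shows how far it has turned.
- screw (a joint): Angle of the clamp screw. 0: foot fully up; grows as the knob is turned clockwise seen from above, and the foot comes down 12 mm per turn (1.9 mm per rad). With the block seated in the nest the foot meets the caps at about 6.3 rad and is tight within a further 0.6 rad. It holds itself where left and takes about 0.07 N m to turn freely.
- clutch_knob (a joint): How far the knob has slipped clockwise on the screw through its clutch; 0 at the start. While the screw turns freely this stays at 0; when the foot is tight on the caps (at about 0.13 N m) the clutch slips, and this grows while the screw stands still, one click every 0.63 rad. In all, the knob turns clockwise by screw + clutch_knob.
- pressure_foot: Steel foot with a rubber face under the bar, 64 by 38 mm, 10 mm thick; origin at the centre of its underside; moved down by the screw. Retracted it is 66 mm above the nest's floor. Clamped, it presses on the caps with some 15 to 40 N.
- mat: Thin rubber mat, 270 (x) by 230 (y) by 3 mm, fixed on the table, on which the two blocks and three dropper bottles stand; origin at the centre of its underside.
- empty_block_center (a point): Centre of the bystander block: same grey body, 96 by 58 by 46 mm, but empty (open holes, no caps); point 23 mm above its underside. To be left alone.
- dropper0_center (a point): Centre of a white dropper bottle with a plain yellow label, 29 mm in diameter, 68 mm high, standing on the mat between the blocks; point half-way up. To be left alone.
- dropper1_center (a point): Another such dropper bottle, near a corner of the mat.
- dropper2_center (a point): Another such dropper bottle, near the opposite corner of the mat.
- amber_bottle_center (a point): Centre of an amber bottle, 46 mm in diameter, 100 mm high, standing on the table behind. To be left alone.
- wash_bottle_center (a point): Centre of a tall white buffer bottle, 62 mm in diameter, 160 mm high, standing on the table behind. To be left alone.
- well_plate: Flat white 96-well plate, 128 by 86 by 15 mm, lying on the table at the back, beyond the bottles; origin at the centre of its underside. To be left alone.

How it is judged (in metres and radians):
On the way, in this order (a step that is already met when the one before it is completed fails the run):
1. the filled tube block stands in the shaker's nest (horizontal distance between tube_block_center and nest below 0.006 m and z of tube_block_center in the frame of nest below 0.031 m and angle between the x axis of tube_block_center and the x axis of nest, either way round below 0.09 rad and angle between tube_block_center's own z axis and vertical below 0.06 rad and contact force between tube_block and the fingers below 0.3 N), for 0.1 s.
2. the clamp bar is swung home across the block (value of joint clamp_bar below 0.05 rad), for 0.1 s.
3. the knob's clutch has clicked over with the foot tight on the caps (value of joint clutch_knob above 0.5 rad and contact force between pressure_foot and tube_block above 10 N and value of joint clamp_bar below 0.06 rad), for 0.05 s.
At the end, for the whole second after the job is handed in: The filled tube block stands flat in the nest (within 6 mm and 0.09 rad of it, tilt under 0.06 rad), the clamp bar is home on the front stud (joint under 0.06 rad), the clutch has slipped by at least one click (0.45 rad), and the foot still presses on the caps with more than 5 N (horizontal distance between tube_block_center and nest below 0.006 m and z of tube_block_center in the frame of nest below 0.031 m and angle between the x axis of tube_block_center and the x axis of nest, either way round below 0.09 rad and angle between tube_block_center's own z axis and vertical below 0.06 rad and value of joint clamp_bar below 0.06 rad and value of joint clutch_knob above 0.45 rad and contact force between pressure_foot and tube_block above 5 N); the robot touches nothing.
It fails at once if the filled tube block was tipped (angle between tube_block_center's own z axis and vertical above 0.6 rad).
It fails at once if the filled tube block was dropped (falling free faster than 0.5 m/s) or banged on the shaker ((contact force between tube_block and shaker above 90 N and value of joint clamp_bar above 0.4 rad) or (linear speed of tube_block above 0.5 m/s and contact force between tube_block and the fingers below 0.1 N)).
It fails at once if the clutch was turned on for more than a turn past its first click (value of joint clutch_knob above 7.2 rad).
It fails at once if the empty block was moved (distance of empty_block_center from where it was at the start of the episode above 0.02 m).
It fails at once if a bottle or the well plate was moved or knocked over (distance of any of dropper0_center, dropper1_center, dropper2_center, amber_bottle_center, wash_bottle_center, well_plate from where it was at the start of the episode above 0.02 m).
It also fails if it takes over 72 s, if anything falls off the work surface, if the arm or the gripper's body presses on something with over 40 N, if the wrist force passes 120 N, or if a joint passes its speed limit or range.

### The arm

A 6-joint arm with a two-finger parallel gripper is mounted at the origin on the work surface. World frame = base frame: x ahead of the robot, y to its left, z up, the work surface at z = 0. Lengths are in m, angles in degrees, forces in N, time in s.
With the tool pointing down it reaches from about 0.375 to 0.975 m from the base axis. Payload 3.8 kg.
Tool frame: the origin (TCP) lies between the finger pads; the fingertips stand 11 mm ahead of it and the grasp point (between the pads) lies 8 mm behind it; z points along the fingers, y is the direction in which the jaws open and shut (so a half turn about z gives the same grasp; the last joint's range is limited). The gripper opens to 85 mm and grips with 20 to 120 N. Pads are 22 mm wide; open, the fingers measure 114 mm over their backs; the gripper's body (76 mm by 85 mm) begins 54 mm behind the grasp point. The pads swing forward as they close: fully open they stand 13 mm farther back than shut.
Start: joints at [-72.13, 15.12, 91.902, -0, 72.978, -2.114], TCP at [0.231, -0.634, 0.242] pointing down, gripper open.
Joint ranges: [-150.88, 150.88], [-54.13, 125.18], [17.81, 147.31], [-75.09, 255.09], [0, 152.58], [-146.25, 146.25]. Speed limits (degrees/s): [147.25, 147.25, 180, 180, 180, 180].

### API

Orientations are given as [roll, pitch, yaw] about the fixed x, y, z axes, in that order (R = Rz(yaw) Ry(pitch) Rx(roll)).
In Python, from rig import r, cams gives the robot as it stands.
- The arm moves only by the shell command python3 -m crank 'ROWS' [FORCE]. ROWS is JSON, a list of rows, each a list of 7 numbers: the turn, a rotation vector about the world's x, y, z in degrees, then the shift along the world's x, y, z in cm, then the closure, from 0 (fully open) to 1 (shut). A call has 1 to 10 rows; each row shifts and turns the commanded pose from where the row before left it; what a row does not reach is not made up. A row lasts 1/8 s, in which the tool goes at most 62.5 mm and 10.7 degrees, less where a joint would pass 70% of its speed; a pose out of reach is approached as far as the arm can. A call is refused whole if a number of a shift passes 6.25 or a number of a turn 10.7, either way. A call with a gripper value outside its range is refused whole. The fingers move at their own pace and stop on an object; FORCE is the grip in N (left out, the last holds). Time passes only in rows, so rows that do not move let the fingers close. It gives the time, the measured TCP pose, the force and the opening at its end, in the units of the state.
- r.get_obs(): the state, without advancing time (a new reading comes with each control period).
- cams.get_image(name): name is "scene" or "side" or "wrist"; returns (picture, depth): 420x560x3 uint8, red, green, blue; 420x560 float32, m along the optical axis (not along the pixel's ray), 0 where there is no reading.
- cams.camera_params(name): a dict with "fx", "fy", "cx", "cy" (pixels), "k1" (the pictures are not rectified: a ray, as slopes to the right and down, at radius r is drawn at 1 + k1 r^2 times it, then the intrinsics apply), "extrinsics" (4x4, takes a point from camera to world coordinates). Camera axes: x right, y up, looking along -z (the intrinsics and any distortion apply to the point x, -y, -z); pixel columns grow to the right and rows downward; lengths in m; the calibration is good to about 2 mm. A picture is of the moment at which its call begins: read the wrist's pose just before it. camera_params takes no time and is no camera call; for the wrist camera it gives the pose at the moment of the call.
- r.job_done(): hands the job in, once; it reports no verdict.
The state is a dict: "t": time; "joint_positions": joint angles; "joint_vel": joint speeds; "effort": joint torques, N m; "position": TCP position; "tool_rot": TCP orientation; "wrist_force": force on the tool from outside, world axes, zero at the start; "wrist_torque": the same for the moment, N m; "width": finger opening in m.
Only numpy, scipy, OpenCV 4.12 (cv2) and the standard library are available. Lean on these libraries where they do the work, as an engineer would, in place of code of your own. Each camera call takes 0.05 s, during which the arm holds its last target.

## Working session

There is one attempt and no reset: what is moved stays moved. The work goes in short steps, Python scripts to look and compute and a shell command to move; the robot and the scene stay as the last step left them, time stands still between calls to the robot, and variables do not carry over. Pictures are saved under pics/ and viewed, and the job is handed in when it is done.

```bash
ls; mkdir -p pics
python3 - <<'E'
from rig import r,cams
import cv2,numpy as np
print(r.get_obs())
for n in ["scene","side","wrist"]:
    p=cams.camera_params(n); print(n,{k:(np.round(v,4).tolist() if k=="extrinsics" else v) for k,v in p.items()})
    im,d=cams.get_image(n); cv2.imwrite(f"pics/{n}0.png",im[:,:,::-1]); np.save(f"pics/{n}0d.npy",d)
E
```

```text
pics
{'t': 0.0, 'joint_positions': array([-7.21303933e+01,  1.51689857e+01,  9.19810862e+01, -1.02020964e-03,
        7.29744283e+01, -2.11494838e+00]), 'joint_vel': array([ 0.05636389, -0.00838809,  0.0262275 ,  0.13225961,  0.03228519,
       -0.12632505]), 'effort': array([ 7.55123365e-04, -5.15111697e+01, -3.67314255e+01, -2.98243012e-04,
        1.27891821e-02, -4.13206476e-05]), 'position': array([ 0.23046637, -0.6337059 ,  0.24096558]), 'tool_rot': array([-1.79875549e+02, -3.62042027e-03,  1.99848509e+01]), 'wrist_force': array([0.51530004, 0.29018345, 0.03722817]), 'wrist_torque': array([ 0.03567814, -0.00478519, -0.01196577]), 'width': 0.08535562733689826}
scene {'fx': 390.70871133880127, 'fy': 390.70871133880127, 'cx': 280.7733852253391, 'cy': 214.72681626303356, 'k1': -0.04102092598688112, 'extrinsics': [[0.2442, -0.5115, 0.8238, 1.244], [0.9697, 0.1314, -0.2058, -0.1448], [-0.003, 0.8492, 0.5281, 0.5702], [0.0, 0.0, 0.0, 1.0]]}
side {'fx': 498.1485455100544, 'fy': 498.1485455100544, 'cx': 271.6439531340165, 'cy': 207.5808794259624, 'k1': 0.055113636486612584, 'extrinsics': [[0.9642, 0.1762, -0.1983, 0.3651], [-0.2652, 0.6532, -0.7092, -0.8312], [0.0046, 0.7364, 0.6766, 0.9182], [0.0, 0.0, 0.0, 1.0]]}
wrist {'fx': 316.94077880702804, 'fy': 316.94077880702804, 'cx': 278.9148029515373, 'cy': 203.6359530052874, 'k1': -0.02811548685295675, 'extrinsics': [[0.343, 0.9021, 0.2618, 0.2973], [-0.9393, 0.3302, 0.0927, -0.6102], [-0.0028, -0.2777, 0.9607, 0.3728], [0.0, 0.0, 0.0, 1.0]]}
```

View pics/scene0.png

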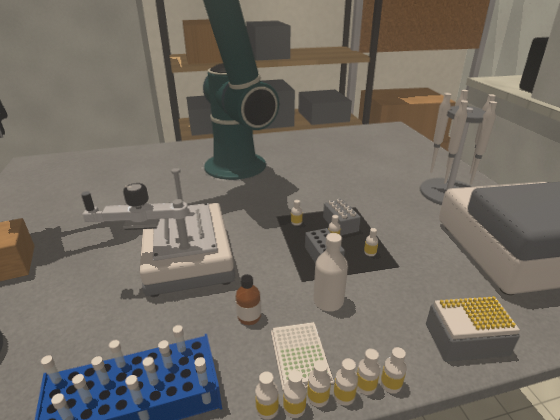

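View pics/side0.png

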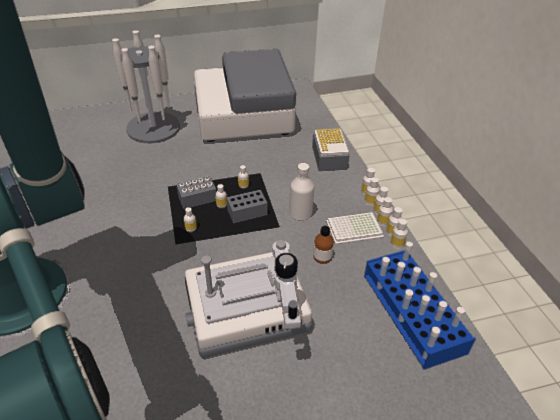

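View pics/wrist0.png

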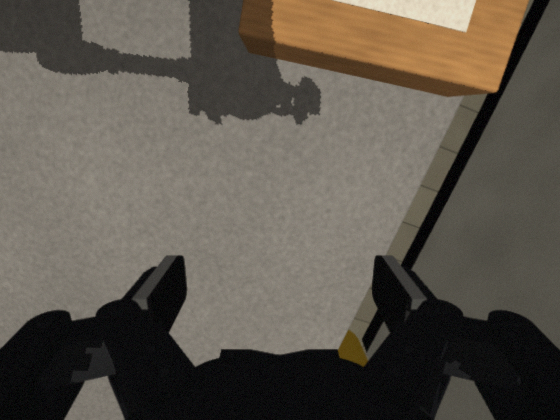

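The scene and side views show the white-capped block at scene (341,215) and side (195,190), the empty block at side (247,205), and the shaker at side (248,295) with its bar open. I'll enlarge these areas.

```bash
cat > h.py <<'E'
import numpy as np,cv2
from rig import r,cams
def ray(p,uv):
    x=(uv[0]-p['cx'])/p['fx'];y=(uv[1]-p['cy'])/p['fy']
    a,b=x,y
    for _ in range(20):
        f=1+p['k1']*(a*a+b*b);a,b=x/f,y/f
    return np.array([a,-b,-1.])
def dw(p,uv,d):
    E=np.array(p['extrinsics']);return E[:3,:3]@(ray(p,uv)*d)+E[:3,3]
def onz(p,uv,z):
    E=np.array(p['extrinsics']);v=E[:3,:3]@ray(p,uv);o=E[:3,3];return o+v*(z-o[2])/v[2]
def tri(ps,uvs):
    A=np.zeros((3,3));b=np.zeros(3);L=[]
    for p,uv in zip(ps,uvs):
        E=np.array(p['extrinsics']);v=E[:3,:3]@ray(p,uv);v/=np.linalg.norm(v);P=np.eye(3)-np.outer(v,v);A+=P;b+=P@E[:3,3];L.append((P,E[:3,3]))
    x=np.linalg.solve(A,b);return x,[np.linalg.norm(P@(x-o)) for P,o in L]
def proj(p,X):
    E=np.array(p['extrinsics']);c=E[:3,:3].T@(np.array(X)-E[:3,3]);a,b=c[0]/-c[2],-c[1]/-c[2];f=1+p['k1']*(a*a+b*b)
    return np.array([p['cx']+p['fx']*a*f,p['cy']+p['fy']*b*f])
def crop(im,x0,y0,x1,y1,s,name):
    c=im[y0:y1,x0:x1];c=cv2.resize(c,None,fx=s,fy=s,interpolation=cv2.INTER_CUBIC)
    if c.shape[2]==3:c=np.ascontiguousarray(c[:,:,::-1])
    for x in range((x0+9)//10*10,x1,10):
        cv2.line(c,(int((x-x0)*s),0),(int((x-x0)*s),6),(0,0,255),1)
        if x%20==0:cv2.putText(c,str(x),(int((x-x0)*s),16),0,.35,(0,0,255))
    for y in range((y0+9)//10*10,y1,10):
        cv2.line(c,(0,int((y-y0)*s)),(6,int((y-y0)*s)),(0,0,255),1)
        if y%20==0:cv2.putText(c,str(y),(8,int((y-y0)*s)+4),0,.35,(0,0,255))
    cv2.imwrite(name,c)
E
python3 - <<'E'
from h import *
a=cv2.imread('pics/side0.png')[:,:,::-1]
crop(a,165,230,325,350,5,'pics/s_sh.png'); crop(a,165,160,285,240,6.5,'pics/s_mat.png')
a=cv2.imread('pics/scene0.png')[:,:,::-1]
crop(a,75,165,245,290,4.6,'pics/c_sh.png'); crop(a,280,190,390,272,7,'pics/c_mat.png')
E
```

```text
(no output)
```

View pics/s_sh.png

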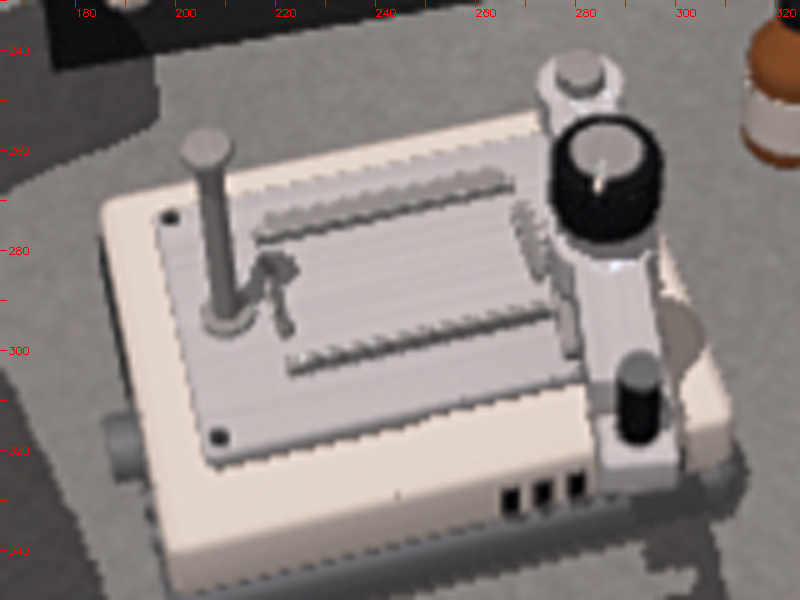

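View pics/s_mat.png

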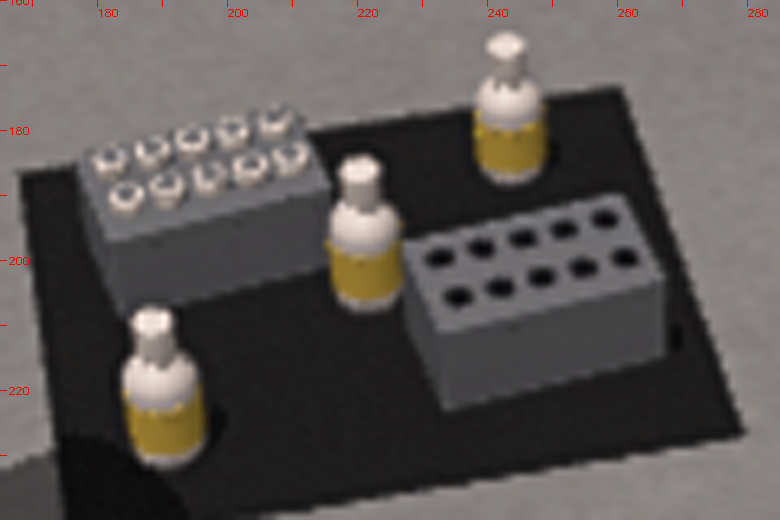

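View pics/c_sh.png

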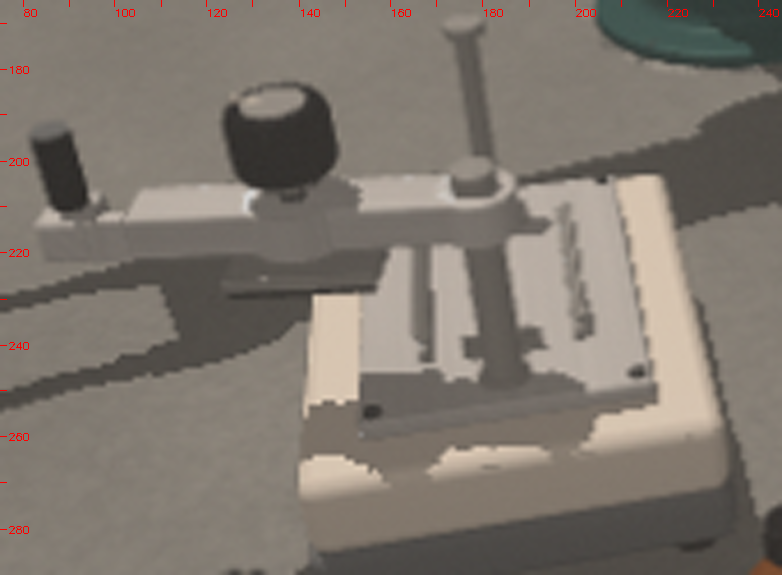

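View pics/c_mat.png

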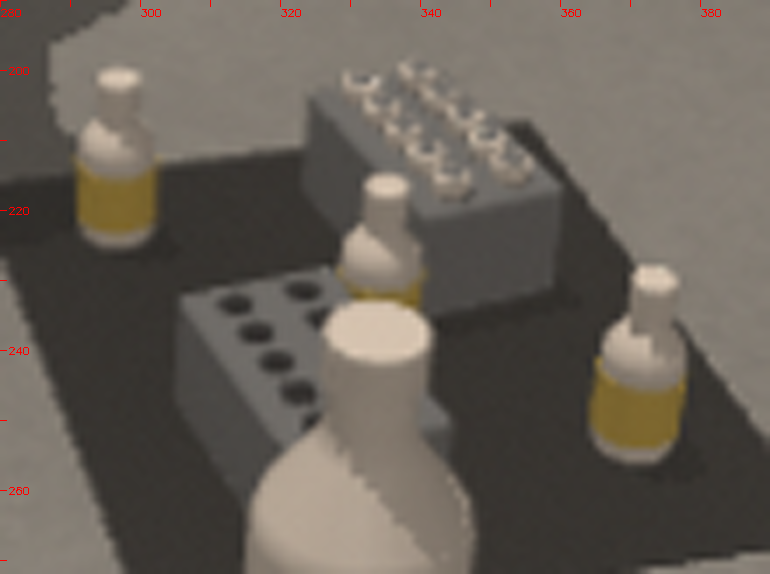

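Run:
```python
from h import *
S=cams.camera_params('side');C=cams.camera_params('scene')
pts=dict(A=((181,184),(338.3,199.8)),B=((206.5,178.5),(352.3,213.5)),Cc=((183,190),(330,201.3)),D=((208.8,184),(343.2,216.5)),nut=((281,244.6),(178.3,202)),stud=((206.6,258.6),(176,170.4)),pin=((293,302.5),(85.9,193.3)),knob=((285.6,260),(134,186.7)),scr=((198.8,273.4),(205.9,204)),
drop0=((220.3,185.5),(334,216.5)),drop1=((242,166.5),(372,229.5)),drop2=((188,209),(296,201)))
R={}
for k,(u,v) in pts.items():
    x,e=tri([S,C],[u,v]);R[k]=x;print(k,x.round(4),np.round(e,4))
m=(R['A']+R['B']+R['Cc']+R['D'])/4;d=R['B']-R['A']+R['D']-R['Cc'];print('block',m,np.degrees(np.arctan2(d[1],d[0])),np.linalg.norm(d)/2)
n=(R['nut']+R['stud'])/2;d=R['nut']-R['stud'];print('nest',n,np.degrees(np.arctan2(d[1],d[0])),np.linalg.norm(d[:2]))
d=R['pin']-R['nut'];print('bar',np.degrees(np.arctan2(d[1],d[0])),np.linalg.norm(d[:2]))
```

```text
A [0.4076 0.2224 0.0574] [0.0014 0.0014]
B [0.4777 0.2325 0.0545] [0.0007 0.0007]
Cc [0.4092 0.1981 0.0567] [0.0008 0.0008]
D [0.4801 0.2082 0.0523] [0.0022 0.0022]
nut [ 0.566  -0.1799  0.1944] [0.0018 0.0018]
stud [ 0.4176 -0.18    0.1945] [0.0002 0.0002]
pin [ 0.5403 -0.3437  0.2242] [0.0001 0.0001]
knob [ 0.5532 -0.2548  0.2323] [0.0004 0.0004]
scr [ 0.4018 -0.1229  0.0899] [0.0004 0.0004]
drop0 [0.5054 0.172  0.0722] [0.0011 0.0011]
drop1 [0.5787 0.2367 0.0718] [0.0012 0.0012]
drop2 [0.4104 0.1043 0.0716] [0.0008 0.0008]
block [0.44367379 0.21529734 0.05521659] 8.106854538157663 0.07133614318114502
nest [ 0.49181077 -0.17993837  0.19445494] 0.02940974945236519 0.14845931774764284
bar -98.92518468064091 0.1658025296995196
```

Measured in world coordinates:
- **Nest:** centre about (0.492, -0.180), yaw about 0.
- **Block:** centre (0.444, 0.215), yaw about 8°.
- **Bar:** stands at about 1.42 rad, so it blocks the nest and must be opened first.

I'll move over the pin with the jaws along x and look.

```bash
python3 -m crank '[[0,0,8.75,3.8,3.5,0.8,0],[0,0,8.75,3.8,3.5,0.8,0],[0,0,8.75,3.9,3.6,0.8,0],[0,0,8.75,3.9,3.6,0.8,0],[0,0,8.75,3.9,3.7,0.9,0],[0,0,8.75,3.9,3.7,0.9,0],[0,0,8.75,3.9,3.7,0.5,0],[0,0,8.75,3.9,3.7,0.4,0],[0,0,0,0,0,0,0]]' 20
python3 - <<'E'
from h import *
o=r.get_obs();p=cams.camera_params('wrist');print(o['t'],o['position'],o['tool_rot'],p['extrinsics'].round(4).tolist())
im,d=cams.get_image('wrist');crop(im,0,0,560,420,1.4,'pics/w1.png')
np.save('pics/w1d.npy',d);import pickle;pickle.dump(p,open('pics/w1.pkl','wb'))
X=[(0.5403,-0.3437,0.2242),(0.566,-0.18,0.198),(0.4176,-.18,.197),(0.5532,-.2548,.232)]
for x in X:print(proj(p,x))
E
```

```text
t: 1.27
position: [0.5432, -0.3414, 0.3012]
tool_rot: [180.0, -0.0, 90.3]
wrist_force: [-0.0, -1.0, 0.2]
width: 0.0854
1.275 [ 0.54316445 -0.34138161  0.30124681] [ 1.79954554e+02 -4.57016030e-02  9.02929034e+01] [[1.0, -0.0061, -0.0023, 0.5431], [0.0064, 0.961, 0.2764, -0.2713], [0.0005, -0.2764, 0.9611, 0.433], [0.0, 0.0, 0.0, 1.0]]
[274.03083101 220.70314456]
[315.16660376 -33.26426949]
[ 87.37023899 -31.77475588]
[295.77418919  84.29544734]
```

View pics/w1.png

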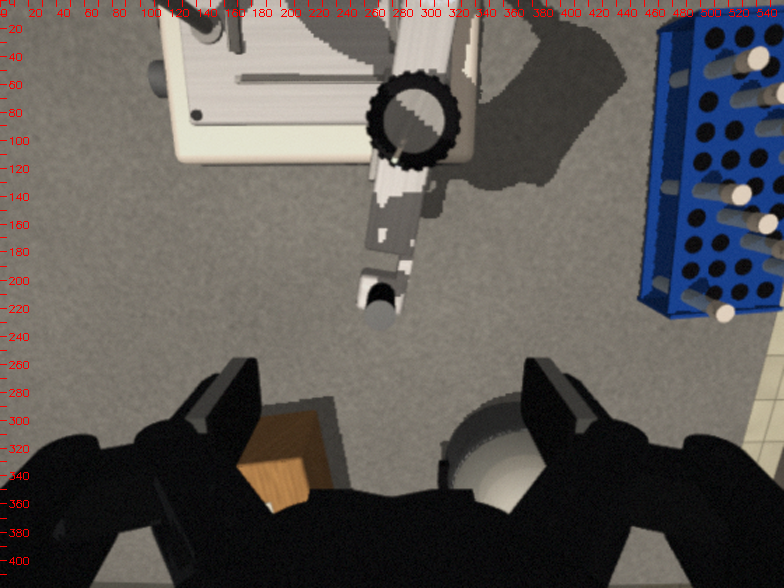

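The wrist view shows the pin top at (271,226) and the knob at (296,86), about 2–3 mm from my estimate. The pin is at about (0.539, -0.346). I'll descend over it and grip gently.

```bash
python3 -m crank '[[0,0,0,-0.4,-0.5,-3,0],[0,0,0,0,0,-3,0],[0,0,0,0,0,-3,0],[0,0,0,0,0,0,0.7],[0,0,0,0,0,0,1],[0,0,0,0,0,0,1],[0,0,0,0,0,0,1],[0,0,0,0,0,0,1]]' 20
```

```text
t: 2.33
position: [0.5375, -0.35, 0.2132]
tool_rot: [179.9, 0.1, 90.0]
wrist_force: [-0.9, -1.0, 4.9]
width: 0.0152
```

```bash
python3 -m crank '[[0,0,0,0.8,-0.1,0,1],[0,0,0,1.4,-0.1,0,1],[0,0,0,1.4,0.1,0,1],[0,0,0,1.2,0.1,0,1],[0,0,0,0.6,0,0,1],[0,0,0,0,0,0,1]]'
```

```text
t: 3.08
position: [0.5922, -0.3499, 0.213]
tool_rot: [179.9, 0.1, 90.0]
wrist_force: [0.8, 0.2, 6.0]
width: 0.0148
```

Bar is now at about 1.73 rad. I'll release, lift, and look at the empty nest from two wrist positions on the way to the block.

```bash
python3 -m crank '[[0,0,0,0,0,0,0.5],[0,0,0,0,0,0,0],[0,0,0,0,0,0,0],[0,0,0,0,0,4,0],[0,0,0,0,0,6,0],[0,0,0,-2.6,4,1,0],[0,0,0,-3.0,5,0,0],[0,0,0,-3.2,5,0,0],[0,0,0,0,0,0,0]]'
cat > wl.py <<'E'
import sys,pickle
from h import *
n=sys.argv[1]
o=r.get_obs();p=cams.camera_params('wrist');im,d=cams.get_image('wrist')
print(o['t'],o['position'].round(4),o['tool_rot'].round(2));pickle.dump((o,p,im,d),open(f'pics/{n}.pkl','wb'));crop(im,0,0,560,420,1.4,f'pics/{n}.png')
E
python3 wl.py w2
```

```text
t: 4.2
position: [0.5003, -0.2063, 0.3208]
tool_rot: [-179.9, -0.1, 90.1]
wrist_force: [0.1, -0.6, -0.2]
width: 0.0855
4.2 [ 0.5003 -0.2063  0.3208] [-1.7992e+02 -8.0000e-02  9.0130e+01]
```

View pics/w2.png

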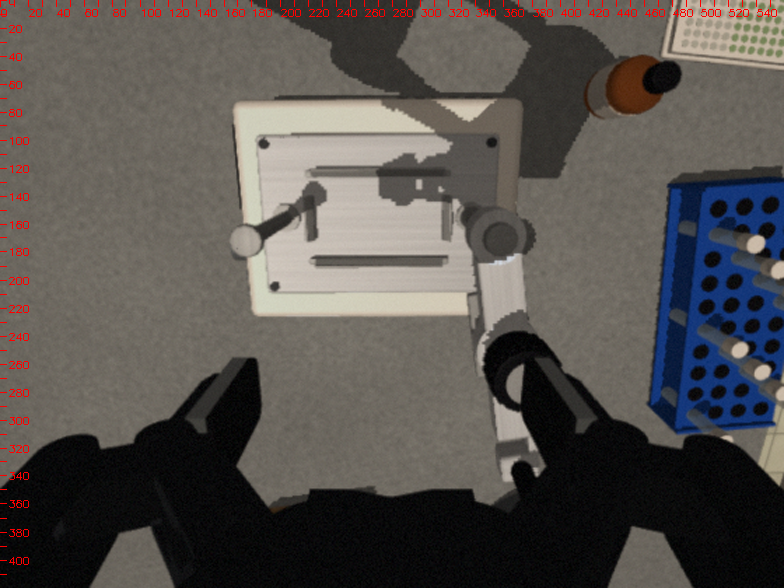

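Run:
```python
from h import *;import pickle
o,p,im,d=pickle.load(open('pics/w2.pkl','rb'))
crop(im,155,60,395,235,3.3,'pics/w2c.png')
```

```text
(no output)
```

View pics/w2c.png

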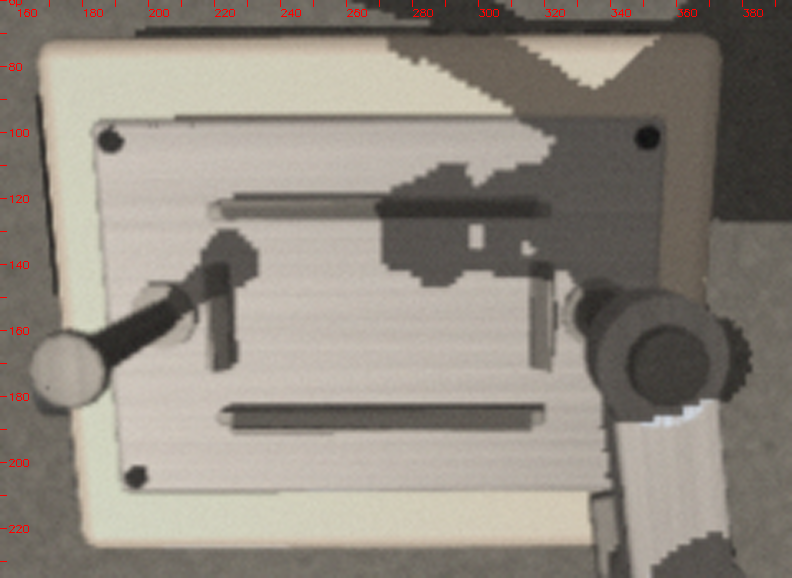

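Run:
```python
from h import *;import pickle
o,p,im,d=pickle.load(open('pics/w2.pkl','rb'))
f=lambda x,y:(155+x/3.3,60+y/3.3)
for n,c,z in [('s1',(110,140),.09),('s2',(648,138),.09),('s3',(136,477),.09),('Ltop',(222,268),.1),('Lbot',(224,370),.1),('Rtop',(542,268),.1),('Rbot',(541,370),.1),('Tl',(215,209),.1),('Tr',(550,207),.1),('Bl',(222,418),.1),('Br',(545,416),.1),('studtop',(70,368),.197),('nuttop',(670,368),.198)]:
    print(n,onz(p,f(*c),z).round(4), 'depth',dw(p,f(*c),d[int(f(*c)[1]+.5),int(f(*c)[0]+.5)]).round(4))
```

```text
s1 [ 0.4008 -0.1253  0.09  ] depth [ 0.4015 -0.1254  0.0925]
s2 [ 0.5793 -0.1241  0.09  ] depth [ 0.5788 -0.1242  0.0924]
s3 [ 0.4017 -0.2418  0.09  ] depth [ 0.4022 -0.2414  0.0916]
Ltop [ 0.438  -0.1664  0.1   ] depth [ 0.4377 -0.1665  0.0983]
Lbot [ 0.4372 -0.2008  0.1   ] depth [ 0.4353 -0.2026  0.0897]
Rtop [ 0.5445 -0.166   0.1   ] depth [ 0.5445 -0.1661  0.0997]
Rbot [ 0.5454 -0.2004  0.1   ] depth [ 0.5467 -0.2021  0.0902]
Tl [ 0.4366 -0.1473  0.1   ] depth [ 0.4359 -0.1474  0.0962]
Tr [ 0.5464 -0.1463  0.1   ] depth [ 0.5478 -0.1466  0.0892]
Bl [ 0.4358 -0.2176  0.1   ] depth [ 0.4353 -0.2182  0.0973]
Br [ 0.5474 -0.2164  0.1   ] depth [ 0.5489 -0.219   0.0885]
studtop [ 0.4164 -0.1826  0.197 ] depth [ 0.416  -0.1828  0.1958]
nuttop [ 0.5648 -0.1819  0.198 ] depth [ 0.5645 -0.1817  0.199 ]
```

Nest measured from wrist at about (0.491, -0.1815), yaw 0.3°, rails at z≈0.10. All agree with the fixed cameras within 2 mm. Going over the block with a half-turned tool (yaw 188°).

```bash
python3 -m crank '[[0,0,9.8,-0.2,4.2,-0.2,0],[0,0,9.8,-0.2,4.2,-0.2,0],[0,0,9.8,-0.2,4.3,-0.2,0],[0,0,9.8,-0.3,4.3,-0.2,0],[0,0,9.8,-0.3,4.3,-0.2,0],[0,0,9.8,-0.3,4.3,-0.2,0],[0,0,9.8,-0.3,4.3,-0.2,0],[0,0,9.8,-0.3,4.3,-0.2,0],[0,0,9.8,-0.3,4.2,-0.2,0],[0,0,9.8,-0.2,4.2,-0.2,0]]'
python3 -m crank '[[0,0,0,0,0,0,0]]'; python3 wl.py w3
```

```text
t: 5.5
position: [0.4782, 0.2178, 0.3014]
tool_rot: [-180.0, 0.1, -171.7]
wrist_force: [-0.5, 1.1, 0.3]
width: 0.0855
t: 5.62
position: [0.4778, 0.2188, 0.3009]
tool_rot: [180.0, -0.0, -171.8]
wrist_force: [1.0, -1.1, 0.2]
width: 0.0854
5.625 [0.4778 0.2188 0.3009] [ 179.98   -0.   -171.83]
```

View pics/w3.png

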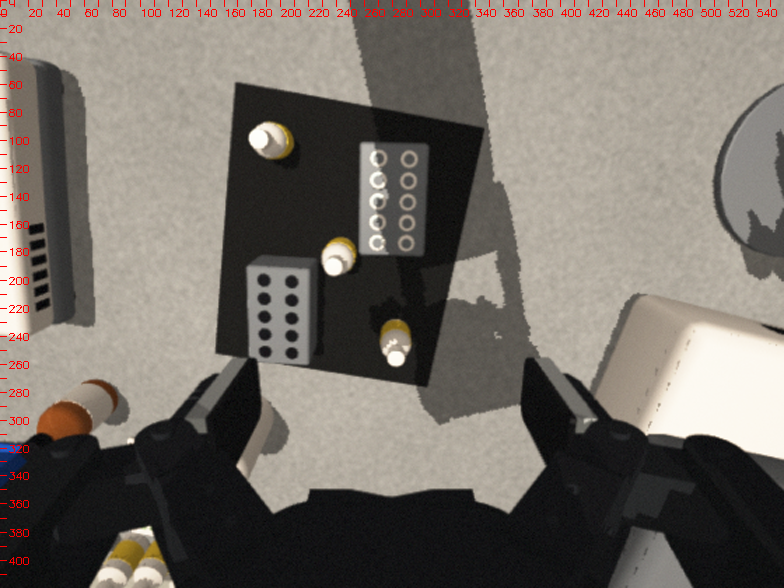

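Run:
```python
from h import *;import pickle
o,p,im,d=pickle.load(open('pics/w3.pkl','rb'))
crop(im,235,85,325,200,5,'pics/w3c.png')
P=[]
for c in [(378,158),(409,159),(377,242),(406,243)]:
    u=(c[0]/1.4,c[1]/1.4);P.append(onz(p,u,.057));print(P[-1].round(4),dw(p,u,d[int(u[1]),int(u[0])]).round(4))
P=np.array(P);print(P.mean(0));v=P[0]-P[2]+P[1]-P[3];w=P[0]-P[1]+P[2]-P[3];print(np.degrees(np.arctan2(v[1],v[0])),np.degrees(np.arctan2(w[1],w[0])))
```

```text
[0.4104 0.1988 0.057 ] [0.4104 0.1988 0.0562]
[0.4076 0.2239 0.057 ] [0.4076 0.2239 0.0571]
[0.4793 0.2074 0.057 ] [0.4796 0.2074 0.0556]
[0.4766 0.2321 0.057 ] [0.4762 0.232  0.0594]
[0.44348501 0.21556406 0.057     ]
-173.0682075491651 -83.65233033708775
```

View pics/w3c.png

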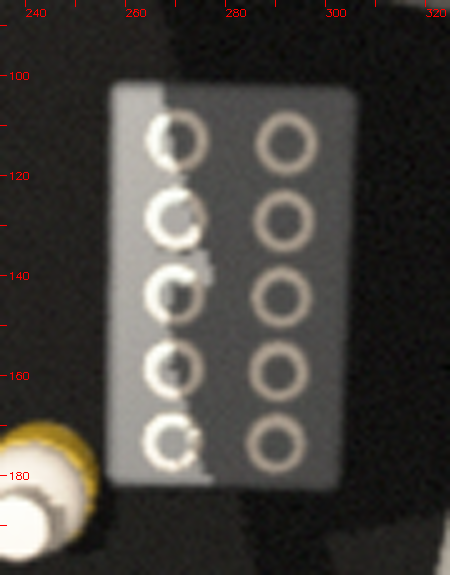

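Block is at (0.4435, 0.2155), yaw about 7°, and the caps read z≈0.057 in both measurements. Descending over it.

```bash
python3 -m crank '[[0,0,-1.2,-3.4,-0.3,-3,0],[0,0,0,0,0,-5,0],[0,0,0,0,0,-5,0],[0,0,0,0,0,-5,0],[0,0,0,0,0,-4,0],[0,0,0,0,0,-3,0],[0,0,0,0,0,-2,0],[0,0,0,0,0,0,0]]' 40
python3 - <<'E'
from h import *
im,d=cams.get_image('side');crop(im,150,120,290,235,5.5,'pics/s2.png')
E
```

```text
t: 6.68
position: [0.4421, 0.2119, 0.0296]
tool_rot: [-179.9, -0.2, -173.4]
wrist_force: [-0.1, 0.5, 0.4]
width: 0.0854
```

View pics/s2.png

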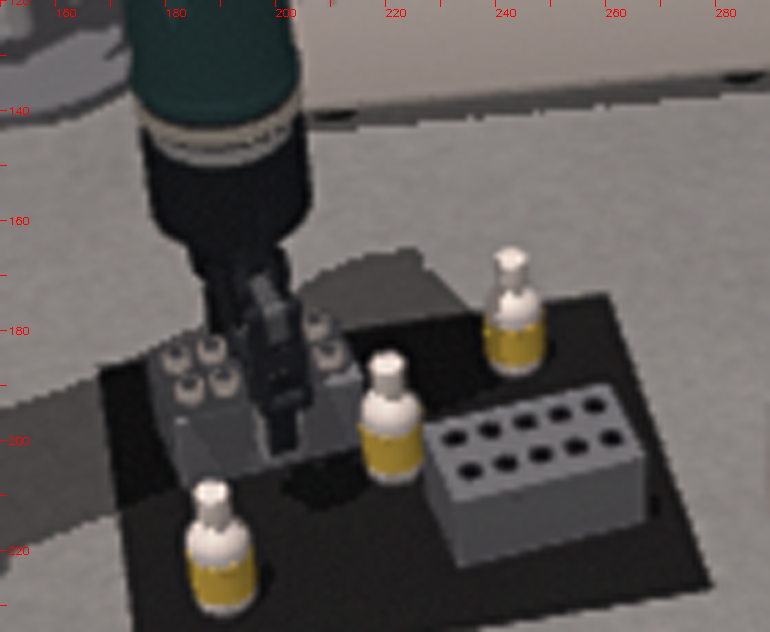

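The fingers straddle the block in the middle of its length, clear of the dropper at (219,197). The y reading is about 3 mm low, so I'll nudge and close.

```bash
python3 -m crank '[[0,0,0,0.1,0.3,0,0],[0,0,0,0,0,0,0.15],[0,0,0,0,0,0,0.3],[0,0,0,0,0,0,0.5],[0,0,0,0,0,0,0.6],[0,0,0,0,0,0,0.6],[0,0,0,0,0,0,0.6]]' 40
```

```text
t: 7.6
position: [0.4445, 0.2165, 0.0324]
tool_rot: [-180.0, 0.1, -173.2]
wrist_force: [0.3, -2.9, 5.2]
width: 0.0576
```

```bash
python3 -m crank '[[0,0,0,0,0,0,1],[0,0,0,0,0,0.5,1],[0,0,0,0,0,1,1],[0,0,0,0,0,2,1],[0,0,0,0,0,0,1]]' 50;  python3 - <<'E'
from h import *
im,d=cams.get_image('side');crop(im,150,120,290,235,5.5,'pics/s3.png')
E
```

```text
t: 8.22
position: [0.445, 0.2173, 0.0678]
tool_rot: [179.9, 0.2, -173.2]
wrist_force: [0.9, -0.3, -5.3]
width: 0.0569
```

View pics/s3.png

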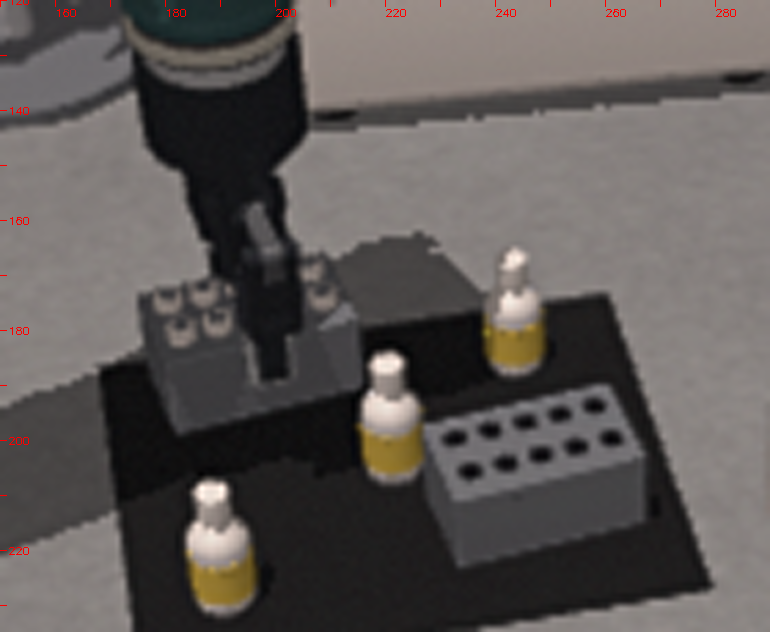

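Block is lifted level and nothing else moved. Now up and over to the nest.

```bash
python3 -m crank '[[0,0,0,0,0,3,1],[0,0,0,0,0,5,1],[0,0,0,0,0,5,1],[0,0,0,0,0,5,1],[0,0,0,0,-2,4,1],[0,0,-1,0.6,-4,1,1],[0,0,-1,0.8,-5,0,1],[0,0,-1,0.8,-5,0,1],[0,0,-1,0.8,-5,0,1],[0,0,-1,0.8,-5,0,1]]' 50
python3 -m crank '[[0,0,-1,0.5,-5,0,1],[0,0,-0.5,0.4,-5,0,1],[0,0,0,0,-3,0,1],[0,0,0,0,-1,0,1],[0,0,0,0,0,0,1]]' 50; python3 wl.py w4;python3 - <<'E'
from h import *
im,d=cams.get_image('side');crop(im,120,130,340,310,3.6,'pics/s4.png')
E
```

```text
t: 9.52
position: [0.481, -0.0447, 0.2948]
tool_rot: [180.0, -0.1, -178.2]
wrist_force: [1.3, 0.7, -4.8]
width: 0.0569
t: 10.15
position: [0.4902, -0.1832, 0.2951]
tool_rot: [179.9, -0.1, -179.8]
wrist_force: [-0.5, 0.5, -5.2]
width: 0.0571
10.15 [ 0.4902 -0.1832  0.2951] [ 1.7991e+02 -1.1000e-01 -1.7978e+02]
```

View pics/w4.png

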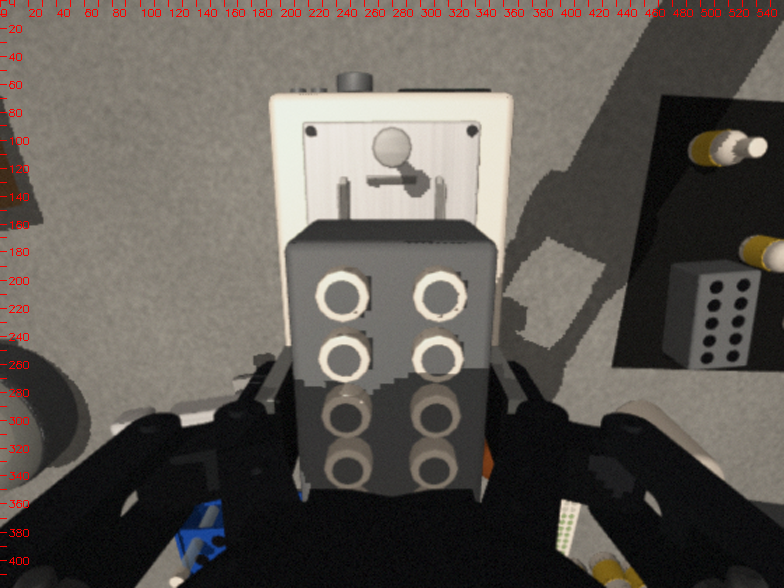

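View pics/s4.png

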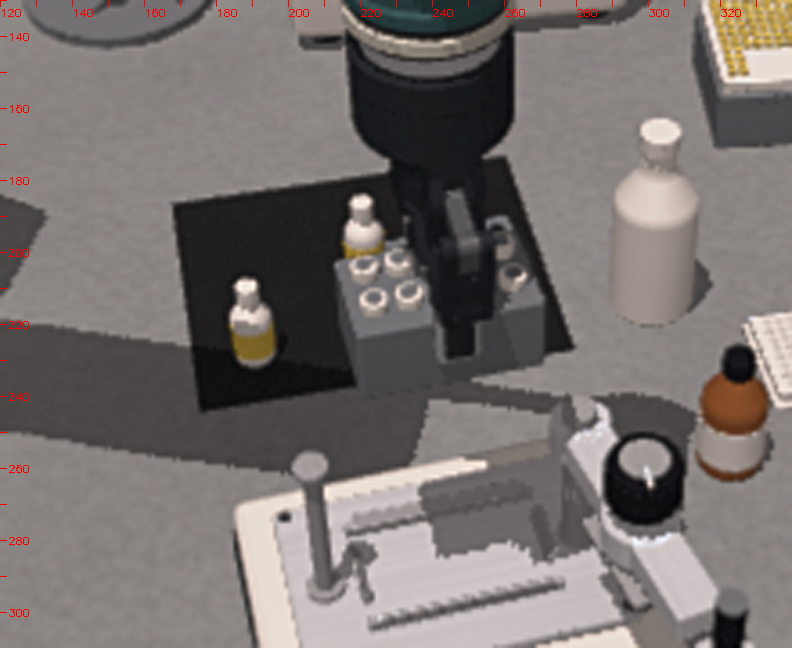

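Run:
```python
from h import *;import pickle
o,p,im,d=pickle.load(open('pics/w4.pkl','rb'))
for n,c,z in [('stud',(391.5,147),.197),('s1',(310.5,131),.09),('s2',(473,131),.09),('frontrail',(391,180),.1),('cap1L',(342.5,295),.3195),('cap1R',(440.5,295),.3195),('cap2L',(344.5,357),.3195),('cap2R',(437.5,357),.3195),('bodyTopL',(289,243),.3117),('bodyTopR',(496,243),.3117)]:
    u=(c[0]/1.4,c[1]/1.4);print(n,onz(p,u,z).round(4),dw(p,u,d[int(u[1]),int(u[0])]).round(4))
```

```text
stud [ 0.415 -0.183  0.197] [ 0.415  -0.183   0.1963]
s1 [ 0.4017 -0.241   0.09  ] [ 0.4018 -0.2406  0.0928]
s2 [ 0.401  -0.1238  0.09  ] [ 0.4012 -0.1243  0.0926]
frontrail [ 0.4355 -0.1829  0.1   ] [ 0.4355 -0.1829  0.1008]
cap1L [ 0.4538 -0.1958  0.3195] [ 0.4536 -0.1957  0.3201]
cap1R [ 0.4537 -0.1709  0.3195] [ 0.4533 -0.171   0.3206]
cap2L [ 0.471  -0.1957  0.3195] [ 0.4708 -0.1956  0.32  ]
cap2R [ 0.4709 -0.1711  0.3195] [ 0.4704 -0.1712  0.3205]
bodyTopL [ 0.442  -0.2104  0.3117] [ 0.4424 -0.2109  0.3094]
bodyTopR [ 0.4417 -0.1558  0.3117] [ 0.4852 -0.0986  0.0775]
```

In the wrist view, the block (caps centred at x=391) lines up with the stud and stage screws to within about 1 mm. Descending to just above the rails.

```bash
python3 -m crank '[[0,0,0,0.1,0.1,-3,1],[0,0,0,0,0,-3.5,1],[0,0,0,0,0,-3.5,1],[0,0,0,0,0,-3,1],[0,0,0,0,0,-2,1],[0,0,0,0,0,-0.7,1],[0,0,0,0,0,0,1]]' 50; python3 wl.py w5;python3 - <<'E'
from h import *
im,d=cams.get_image('side');crop(im,160,200,330,340,4.5,'pics/s5.png')
E
```

```text
t: 11.12
position: [0.4918, -0.1816, 0.1393]
tool_rot: [180.0, -0.0, -179.7]
wrist_force: [0.5, 0.4, -4.6]
width: 0.057
11.125 [ 0.4918 -0.1816  0.1393] [ 1.7998e+02 -2.0000e-02 -1.7965e+02]
```

View pics/w5.png

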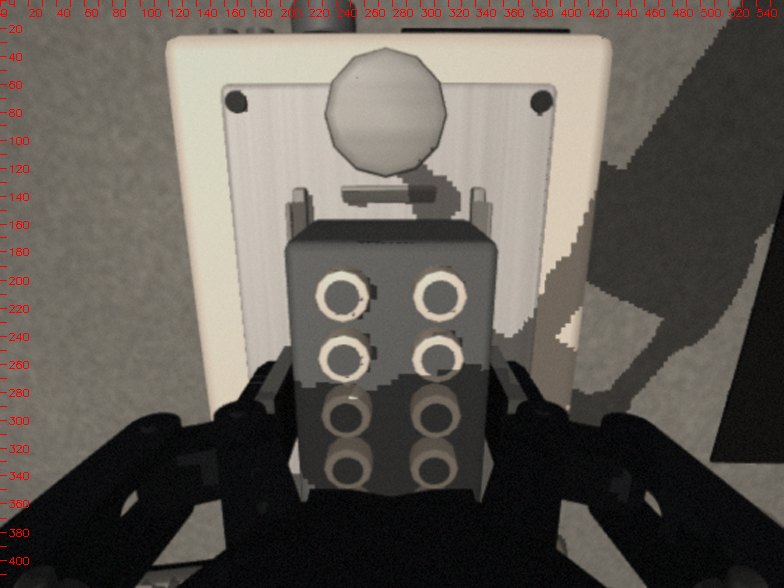

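View pics/s5.png

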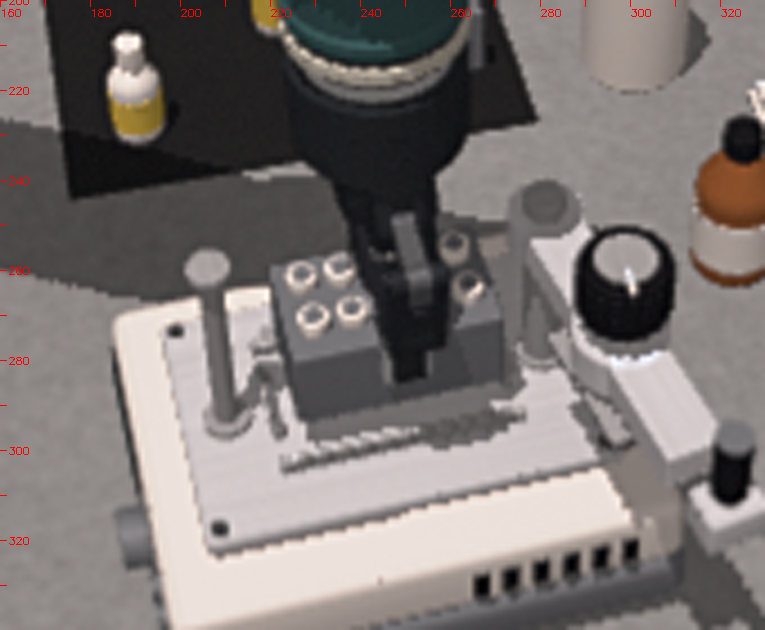

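The block sits centred over the rails (rail ends at 300 and 480, block edges at 287 and 497). Lowering slowly.

```bash
python3 -m crank '[[0,0,0,0,-0.1,-0.5,1],[0,0,0,0,0,-0.4,1],[0,0,0,0,0,-0.4,1],[0,0,0,0,0,-0.3,1],[0,0,0,0,0,0,1]]' 50
```

```text
t: 11.85
position: [0.4913, -0.1832, 0.1228]
tool_rot: [180.0, -0.1, -179.7]
wrist_force: [0.3, 0.5, -5.8]
width: 0.0571
```

```bash
python3 -m crank '[[0,0,0,0,0,-0.2,1],[0,0,0,0,0,-0.1,1],[0,0,0,0,0,0,1]]' 50;python3 -m crank '[[0,0,0,0,0,-0.1,1],[0,0,0,0,0,0,1]]' 50
```

```text
t: 12.22
position: [0.4917, -0.1833, 0.1202]
tool_rot: [180.0, -0.0, -179.7]
wrist_force: [0.1, -0.0, -5.0]
width: 0.0572
t: 12.48
position: [0.4918, -0.1834, 0.1195]
tool_rot: [-180.0, 0.0, -179.7]
wrist_force: [-0.1, 0.8, -4.0]
width: 0.0572
```

```bash
python3 -m crank '[[0,0,0,0,0,-0.1,1],[0,0,0,0,0,0,1]]' 50;python3 -m crank '[[0,0,0,0,0,-0.1,1],[0,0,0,0,0,0,1]]' 50
```

```text
t: 12.72
position: [0.4919, -0.1834, 0.1195]
tool_rot: [-180.0, 0.0, -179.7]
wrist_force: [-4.7, 2.1, 4.9]
width: 0.0572
t: 12.98
position: [0.4919, -0.1834, 0.1195]
tool_rot: [-180.0, 0.0, -179.7]
wrist_force: [-7.7, 3.2, 11.6]
width: 0.0571
```

```bash
python3 wl.py w6;python3 - <<'E'
from h import *
im,d=cams.get_image('side');crop(im,160,200,330,340,4.5,'pics/s6.png')
E
```

```text
12.975 [ 0.4919 -0.1834  0.1195] [-1.7999e+02  1.0000e-02 -1.7971e+02]
```

View pics/s6.png

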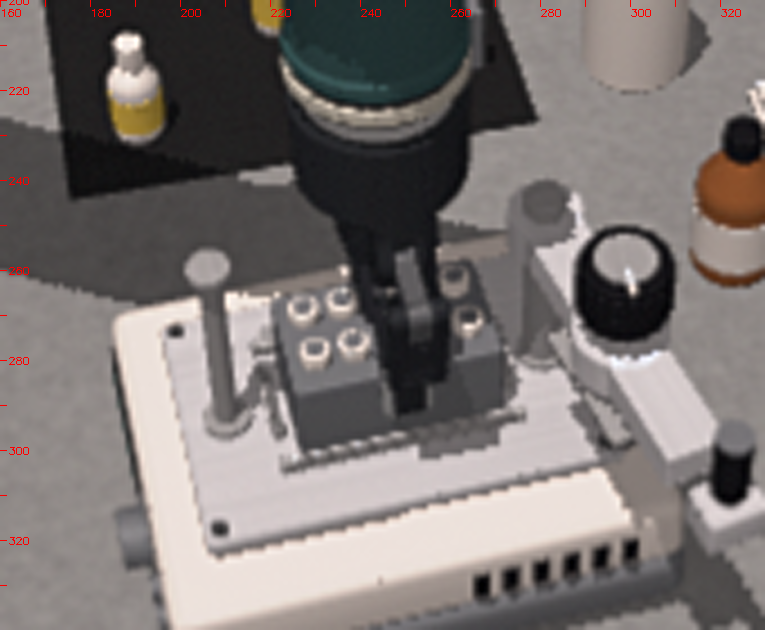

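View pics/w6.png

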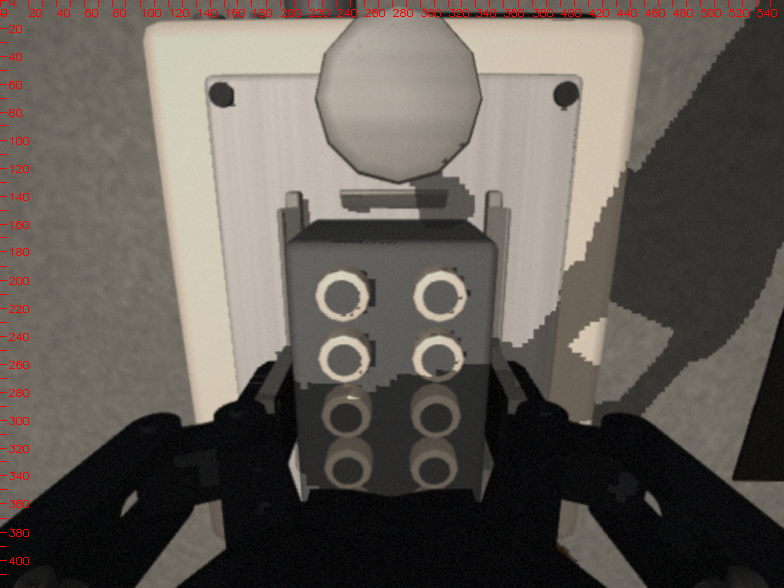

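The contact height, TCP 0.1195, matches the expected 0.119 for the floor, and the block shows inside the rails. Releasing.

```bash
python3 -m crank '[[0,0,0,0,0,0.15,1],[0,0,0,0,0,0,0.3],[0,0,0,0,0,0,0.2],[0,0,0,0,0,0,0.1],[0,0,0,0,0,0,0],[0,0,0,0,0,0,0],[0,0,0,0,0,2,0],[0,0,0,0,0,5,0],[0,0,0,0,0,6,0],[0,0,0,0,0,5,0]]' 20; python3 -m crank '[[0,0,0,4,0,0,0],[0,0,0,0,0,0,0]]';python3 wl.py w7
```

```text
t: 14.32
position: [0.4919, -0.1835, 0.3013]
tool_rot: [-180.0, 0.1, -179.7]
wrist_force: [0.5, -0.1, -0.0]
width: 0.0853
t: 14.58
position: [0.5335, -0.1835, 0.2996]
tool_rot: [-180.0, 0.1, -179.7]
wrist_force: [0.1, -0.3, -0.9]
width: 0.0854
14.575 [ 0.5335 -0.1835  0.2996] [-1.7997e+02  1.2000e-01 -1.7967e+02]
```

View pics/w7.png

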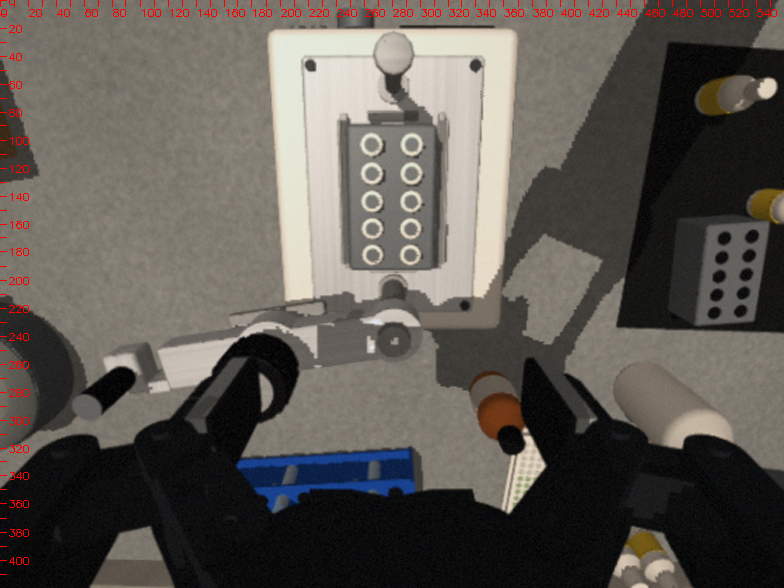

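Run:
```python
from h import *;import pickle
o,p,im,d=pickle.load(open('pics/w7.pkl','rb'))
P=[]
for c in [(371,145),(412,145),(372,255),(410,255)]:
    u=(c[0]/1.4,c[1]/1.4);P.append(onz(p,u,.144));print(P[-1].round(4),dw(p,u,d[int(u[1]),int(u[0])]).round(4))
P=np.array(P);print('block',P.mean(0));v=P[2]-P[0]+P[3]-P[1];print(np.degrees(np.arctan2(v[1],v[0])))
for n,c,z in [('stud',(394,53),.197),('nut',(393.5,339),.198),('s1',(311,65),.09),('s2',(475,65),.09),('pin',(88,407),.224),('knob',(263,376),.232),('railL',(344,192),.1),('railR',(443,192),.1)]:
    u=(c[0]/1.4,c[1]/1.4);print(n,onz(p,u,z).round(4),dw(p,u,d[int(u[1]),int(u[0])]).round(4))
h,w=np.meshgrid(range(85,200),range(235,325),indexing='ij')
zz=np.array([dw(p,(x,y),d[y,x])[2] for x,y in [(285,175),(280,110),(279,140),(279,165),(279,180)]]);print(zz.round(4))
crop(im,190,10,380,250,3,'pics/w7c.png')
```

```text
[ 0.4566 -0.1962  0.144 ] [ 0.4566 -0.1961  0.1455]
[ 0.4564 -0.1708  0.144 ] [ 0.4564 -0.1708  0.1443]
[ 0.5261 -0.1959  0.144 ] [ 0.5261 -0.1958  0.1441]
[ 0.5259 -0.1707  0.144 ] [ 0.5259 -0.1708  0.1443]
block [ 0.49125241 -0.18339823  0.144     ]
0.1680793007662375
stud [ 0.4153 -0.1827  0.197 ] [ 0.4151 -0.1827  0.1962]
nut [ 0.5629 -0.1817  0.198 ] [ 0.5628 -0.1817  0.1982]
s1 [ 0.4014 -0.2405  0.09  ] [ 0.4017 -0.2402  0.092 ]
s2 [ 0.4005 -0.125   0.09  ] [ 0.4007 -0.1252  0.0911]
pin [ 0.5928 -0.3458  0.224 ] [ 0.5925 -0.3453  0.2245]
knob [ 0.5688 -0.2469  0.232 ] [ 0.5677 -0.2463  0.2341]
railL [ 0.4887 -0.218   0.1   ] [ 0.4886 -0.2179  0.1009]
railR [ 0.4882 -0.1454  0.1   ] [ 0.488  -0.1457  0.1027]
[0.1355 0.1369 0.1368 0.1365 0.1351]
```

View pics/w7c.png

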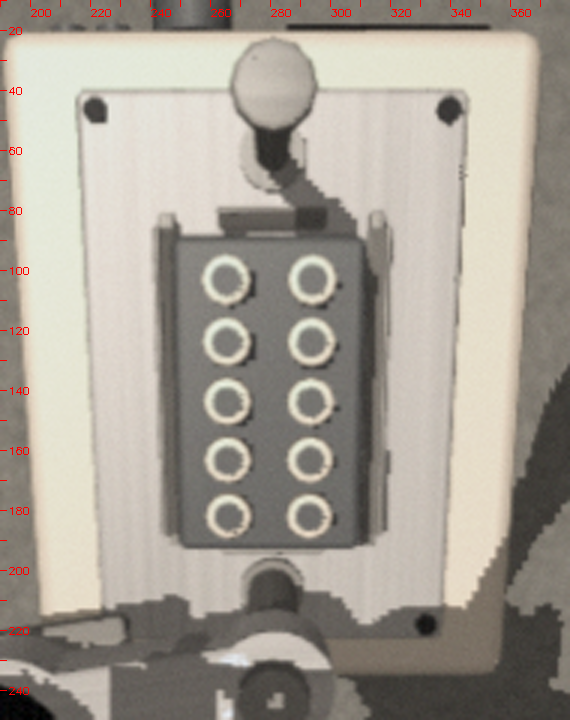

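Block sits flat: caps at z=0.144, centre within about 2 mm of the nest, yaw 0.2°. Back to the bar pin, jaws across the bar.

```bash
python3 -m crank '[[0,0,-10,0.6,-1.6,0.2,0],[0,0,-10,0.6,-1.8,0.2,0],[0,0,-10,0.6,-1.8,0.2,0],[0,0,-10,0.7,-1.8,0.2,0],[0,0,-10,0.7,-1.8,0.2,0],[0,0,-10,0.7,-1.9,0,0],[0,0,-10,0.7,-1.9,0,0],[0,0,-10,0.7,-1.9,0,0],[0,0,-10,0.6,-1.8,0,0],[0,0,0,0,0,0,0]]' 20; python3 wl.py w8
```

```text
t: 15.88
position: [0.5895, -0.3469, 0.3072]
tool_rot: [-179.9, -0.1, 90.3]
wrist_force: [0.1, -0.4, -0.2]
width: 0.0854
15.875 [ 0.5895 -0.3469  0.3072] [-1.7985e+02 -8.0000e-02  9.0310e+01]
```

View pics/w8.png

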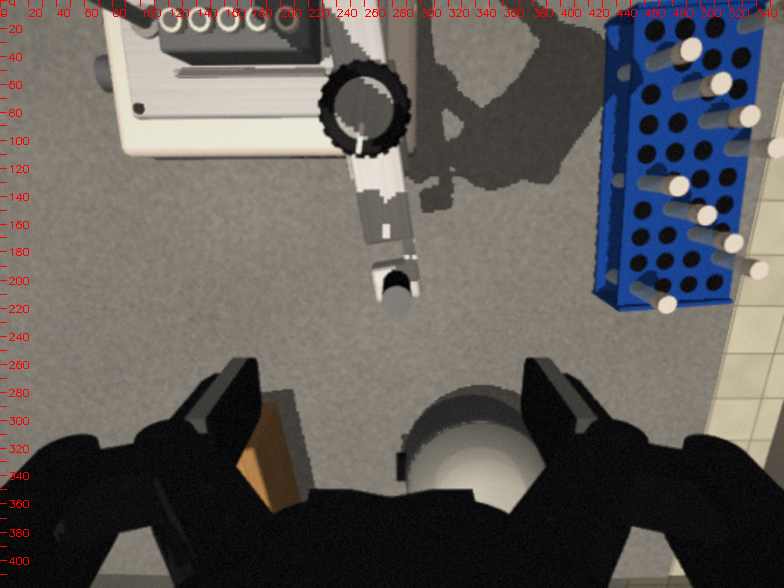

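Pin top is at (397,299) in the enlarged view, 3 mm to the right of centre, so x≈0.593. Descending and gripping.

```bash
python3 -m crank '[[0,0,0,0.3,0.1,-3,0],[0,0,0,0,0,-3.2,0],[0,0,0,0,0,-3.1,0],[0,0,0,0,0,0,0.6],[0,0,0,0,0,0,1],[0,0,0,0,0,0,1],[0,0,0,0,0,0,1],[0,0,0,0,0,0,1]]' 25
python3 - <<'E'
import numpy as np
# arc with 5 deg steps from -80 to -180
a=np.radians(-80.3-np.arange(0,21)*4.985)
P=np.c_[np.cos(a),np.sin(a)]*16.7;print(np.diff(P,axis=0).round(2).tolist())
E
```

```text
t: 16.92
position: [0.5943, -0.3457, 0.2179]
tool_rot: [179.9, 0.1, 90.3]
wrist_force: [-1.4, 1.0, 6.5]
width: 0.0149
[[-1.44, -0.18], [-1.45, -0.06], [-1.45, 0.07], [-1.44, 0.2], [-1.42, 0.32], [-1.38, 0.44], [-1.34, 0.56], [-1.29, 0.67], [-1.22, 0.78], [-1.15, 0.89], [-1.07, 0.98], [-0.98, 1.07], [-0.88, 1.15], [-0.78, 1.23], [-0.67, 1.29], [-0.55, 1.34], [-0.44, 1.39], [-0.31, 1.42], [-0.19, 1.44], [-0.06, 1.45]]
```

```bash
python3 -m crank '[[0,0,-4.5,-1.44,-0.18,0,1],[0,0,-4.5,-1.45,-0.06,0,1],[0,0,-4.5,-1.45,0.07,0,1],[0,0,-4.5,-1.44,0.2,0,1],[0,0,-4.5,-1.42,0.32,0,1],[0,0,-4.5,-1.38,0.44,0,1],[0,0,-4.5,-1.34,0.56,0,1],[0,0,-4.5,-1.29,0.67,0,1],[0,0,-4.5,-1.22,0.78,0,1],[0,0,-4.5,-1.15,0.89,0,1]]'
```

```text
t: 18.18
position: [0.4588, -0.3108, 0.2178]
tool_rot: [179.6, 0.1, 45.1]
wrist_force: [1.4, -4.2, 3.4]
width: 0.0148
```

```bash
python3 -m crank '[[0,0,-4.5,-1.07,0.98,0,1],[0,0,-4.5,-0.98,1.07,0,1],[0,0,-4.5,-0.88,1.15,0,1],[0,0,-4.5,-0.78,1.23,0,1],[0,0,-4.5,-0.67,1.29,0,1],[0,0,-4.5,-0.55,1.34,0,1],[0,0,-4.5,-0.44,1.39,0,1],[0,0,-4.5,-0.31,1.42,0,1],[0,0,-4.5,-0.19,1.2,0,1],[0,0,-4.5,0,0.6,0,1]]'; python3 -m crank '[[0,0,0,0,0.3,0,1],[0,0,0,0,0.2,0,1],[0,0,0,0,0,0,1]]'
```

```text
t: 19.42
position: [0.3983, -0.1927, 0.2177]
tool_rot: [179.8, 0.1, 0.2]
wrist_force: [-8.2, -2.2, 10.3]
width: 0.0147
t: 19.8
position: [0.398, -0.1879, 0.2177]
tool_rot: [179.8, 0.1, 0.3]
wrist_force: [-8.6, -2.6, 10.4]
width: 0.0148
```

```bash
python3 -m crank '[[0,0,0,-0.1,0.2,0,1],[0,0,0,0,0.2,0,1],[0,0,0,0,0,0,1]]'; python3 -m crank '[[0,0,0,0,0.2,0,1],[0,0,0,0,0,0,1]]'; python3 -m crank '[[0,0,0,0,0.2,0,1],[0,0,0,0,0,0,1]]'
```

```text
t: 20.18
position: [0.3982, -0.1838, 0.2177]
tool_rot: [179.8, -0.0, 0.3]
wrist_force: [-3.9, -1.9, 7.7]
width: 0.0148
t: 20.42
position: [0.3982, -0.1829, 0.2177]
tool_rot: [179.7, -0.0, 0.3]
wrist_force: [-4.7, -5.4, 6.9]
width: 0.0146
t: 20.68
position: [0.3982, -0.1828, 0.2178]
tool_rot: [179.5, -0.1, 0.3]
wrist_force: [-5.1, -12.6, 4.7]
width: 0.0148
```

The bar is against its stop (y holds at -0.1828 while force rises to -12 N). Releasing the pin, lifting, and looking.

```bash
python3 -m crank '[[0,0,0,0,0,0,0.6],[0,0,0,0,0,0,0],[0,0,0,0,0,0,0],[0,0,0,0,0,4,0],[0,0,0,0,0,5,0],[0,0,0,0,0,0,0]]'
python3 - <<'E'
from h import *
im,d=cams.get_image('side');crop(im,160,190,330,340,4.5,'pics/s9.png')
E
python3 wl.py w9
```

```text
t: 21.42
position: [0.4006, -0.1797, 0.3106]
tool_rot: [179.8, -0.5, 0.3]
wrist_force: [0.1, 0.4, -0.0]
width: 0.0853
21.475 [ 0.3994 -0.1791  0.308 ] [179.89  -0.24   0.31]
```

View pics/w9.png

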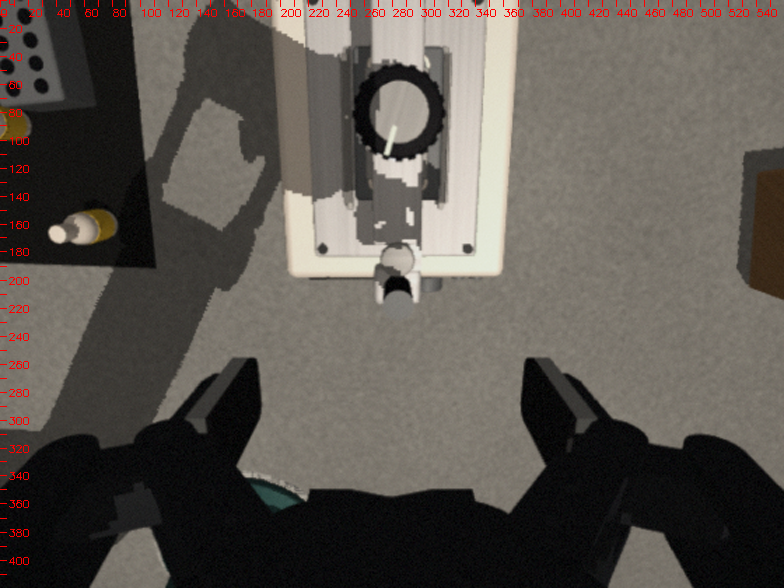

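View pics/s9.png

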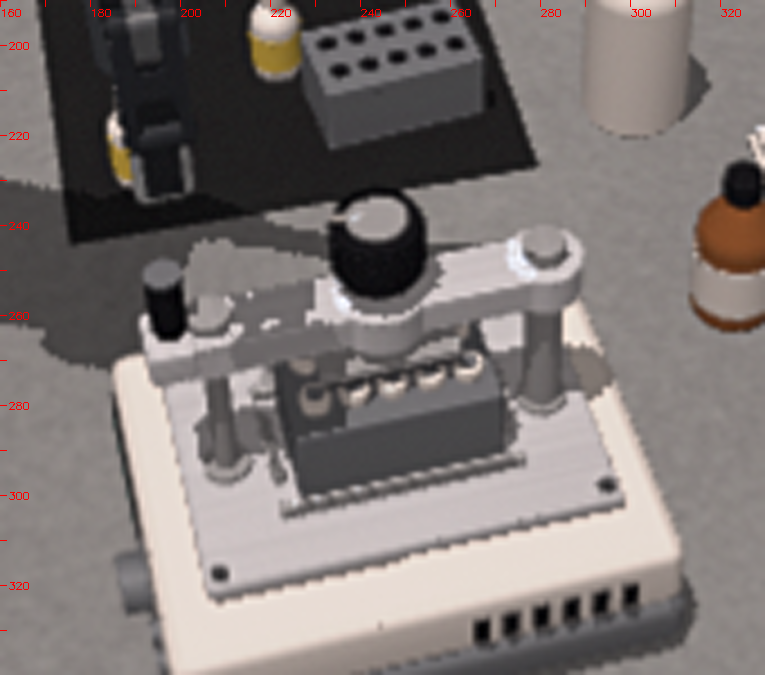

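The bar is across, its slot on the stud (wrist view (398,262)), block beneath it. Now I need the knob's position from both views.

Run:
```python
from h import *;import pickle
o,p,im,d=pickle.load(open('pics/w9.pkl','rb'))
u=(399.5/1.4,111.5/1.4);print(onz(p,u,.232).round(4),dw(p,u,d[80,285]).round(4))
for n,c,z in [('stud',(398,261),.197),('pin',(398.5,305),.224)]:
    v=(c[0]/1.4,c[1]/1.4);print(n,onz(p,v,z).round(4),dw(p,v,d[int(v[1]),int(v[0])]).round(4))
S=cams.camera_params('side')
s=(160+377/4.5,190+218/4.5);print(onz(S,s,.232).round(4)); print(tri([p,S],[u,s]))
```

```text
[ 0.4901 -0.1829  0.232 ] [ 0.49   -0.1829  0.2322]
stud [ 0.4147 -0.1837  0.197 ] [ 0.4148 -0.1837  0.1976]
pin [ 0.3977 -0.1837  0.224 ] [ 0.3979 -0.1837  0.2247]
[ 0.4919 -0.182   0.232 ]
(array([ 0.49083193, -0.18299403,  0.23307803]), [np.float64(0.0008702952180212556), np.float64(0.0008702952180212933)])
```

```bash
python3 -m crank '[[0,0,10,1,0,0,0],[0,0,10,1,0,0,0],[0,0,10,1,0,0,0],[0,0,10,1,0,0,0],[0,0,10,1,-0.1,0,0],[0,0,10,1,-0.1,0,0],[0,0,10,1,-0.1,0,0],[0,0,10,1,-0.1,0,0],[0,0,10,1,0,0,0],[0,0,10,0.1,0,0,0]]' 40;python3 -m crank '[[0,0,10,0,0,0,0],[0,0,10,0,0,0,0],[0,0,10,0,0,0,0],[0,0,10,0,0,0,0],[0,0,10,0,0,0,0],[0,0,10,0,0,0,0],[0,0,10,0,0,0,0],[0,0,10,0,0,0,0],[0,0,10,0,0,0,0],[0,0,10,0,0,0,0]]'; python3 -m crank '[[0,0,0,0,0,0,0]]'; python3 -c "
from rig import r
print(r.get_obs()['joint_positions'].round(1))"
```

```text
t: 22.78
position: [0.4886, -0.1821, 0.3031]
tool_rot: [-179.8, -0.1, 100.6]
wrist_force: [0.3, 0.1, -0.7]
width: 0.0857
t: 24.02
position: [0.4881, -0.1822, 0.3032]
tool_rot: [179.8, -0.2, -159.4]
wrist_force: [0.5, 0.7, 0.1]
width: 0.0855
t: 24.15
position: [0.4883, -0.1822, 0.3036]
tool_rot: [179.9, -0.1, -159.8]
wrist_force: [0.4, -0.0, -0.8]
width: 0.0854
[ -23.2   -3.5  105.8    0.    77.8 -133.4]
```

```bash
python3 -m crank '[[0,0,0,0.2,-0.1,-3,0],[0,0,0,0,0,-3,0],[0,0,0,0,0,-2.5,0],[0,0,0,0,0,0,0.3],[0,0,0,0,0,0,0.6],[0,0,0,0,0,0,1],[0,0,0,0,0,0,1],[0,0,0,0,0,0,1]]' 40
python3 - <<'E'
from h import *
im,d=cams.get_image('side');crop(im,160,190,330,340,4.5,'pics/s10.png')
E
```

```text
t: 25.15
position: [0.4915, -0.1838, 0.2224]
tool_rot: [-180.0, 0.1, -159.7]
wrist_force: [-2.7, 1.7, 5.7]
width: 0.0385
```

View pics/s10.png

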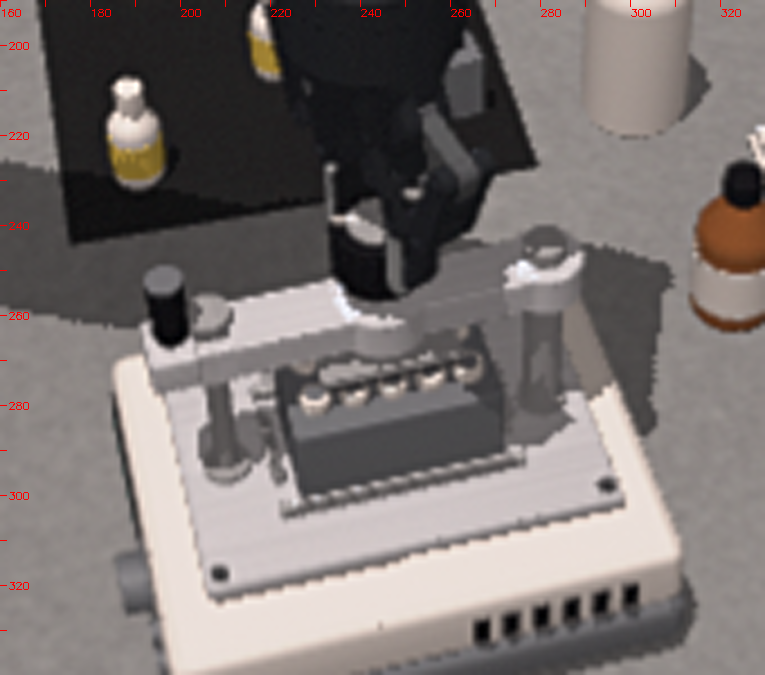

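The knob is held (width 38.5 mm). First stroke clockwise, following the sink.

```bash
python3 -m crank '[[0,0,-10,0,0,-0.033,1],[0,0,-10,0,0,-0.033,1],[0,0,-10,0,0,-0.033,1],[0,0,-10,0,0,-0.033,1],[0,0,-10,0,0,-0.033,1],[0,0,-10,0,0,-0.033,1],[0,0,-10,0,0,-0.033,1],[0,0,-10,0,0,-0.033,1]]' 40;  python3 - <<'E'
from h import *
o=r.get_obs();print(o['wrist_torque'],o['joint_positions'].round(1))
im,d=cams.get_image('side');crop(im,160,190,330,340,4.5,'pics/s11.png')
E
```

```text
t: 26.2
position: [0.4907, -0.1853, 0.2198]
tool_rot: [-179.9, 0.2, 120.0]
wrist_force: [-6.3, -2.0, 7.0]
width: 0.0387
[-0.5559485   1.2155713   0.05619131] [-23.3  -0.4 111.7  -0.2  68.6 -53.2]
```

View pics/s11.png

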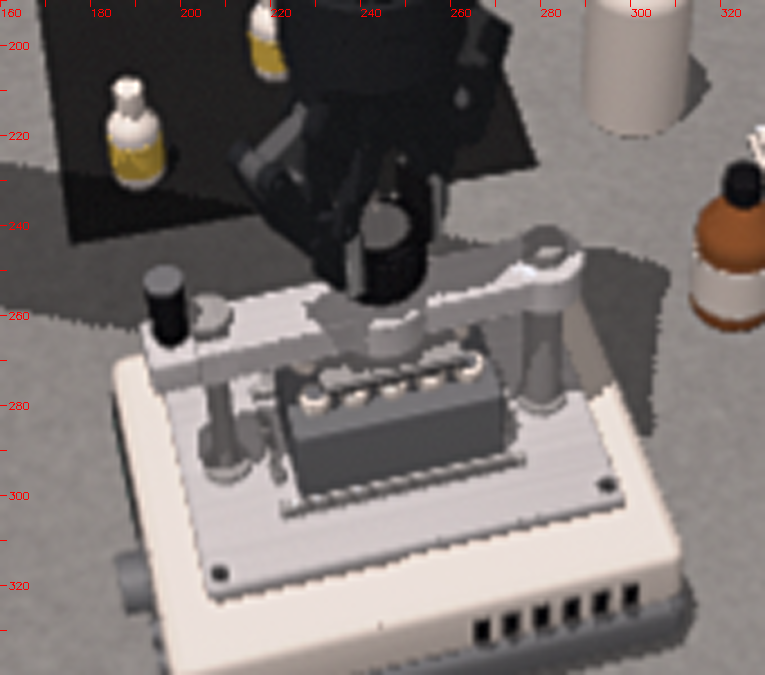

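Knob follows (line moved, knob sank, torque about 0.06 N m). Continue.

```bash
python3 -m crank '[[0,0,-10,0,0,-0.033,1],[0,0,-10,0,0,-0.033,1],[0,0,-10,0,0,-0.033,1],[0,0,-10,0,0,-0.033,1],[0,0,-10,0,0,-0.033,1],[0,0,-10,0,0,-0.033,1],[0,0,-10,0,0,-0.033,1],[0,0,-10,0,0,-0.033,1],[0,0,-10,0,0,-0.033,1],[0,0,-10,0,0,-0.033,1]]' 40; python3 -m crank '[[0,0,-10,0,0,-0.033,1],[0,0,-10,0,0,-0.033,1],[0,0,-10,0,0,-0.033,1],[0,0,-10,0,0,-0.033,1],[0,0,-10,0,0,-0.033,1],[0,0,-10,0,0,-0.033,1],[0,0,-10,0,0,-0.033,1],[0,0,-5,0,0,-0.017,1],[0,0,0,0,0,0,1]]' 40
python3 - <<'E'
from h import *
o=r.get_obs();print(o['wrist_torque'],o['joint_positions'].round(1))
E
```

```text
t: 27.5
position: [0.489, -0.1843, 0.2169]
tool_rot: [-180.0, 0.3, 20.0]
wrist_force: [-13.3, 0.4, 14.2]
width: 0.0387
t: 28.62
position: [0.4898, -0.1832, 0.2168]
tool_rot: [179.9, 0.1, -54.8]
wrist_force: [-15.1, 6.0, 23.0]
width: 0.0385
[1.08101715 2.48418059 0.02689765] [-23.2  -0.3 112.   -0.   68.5 121.5]
```

Run:
```python
from h import *
im,d=cams.get_image('side');crop(im,180,200,310,310,6,'pics/s12.png')
im,d=cams.get_image('scene');crop(im,100,140,240,270,5,'pics/c12.png')
```

```text
(no output)
```

View pics/s12.png

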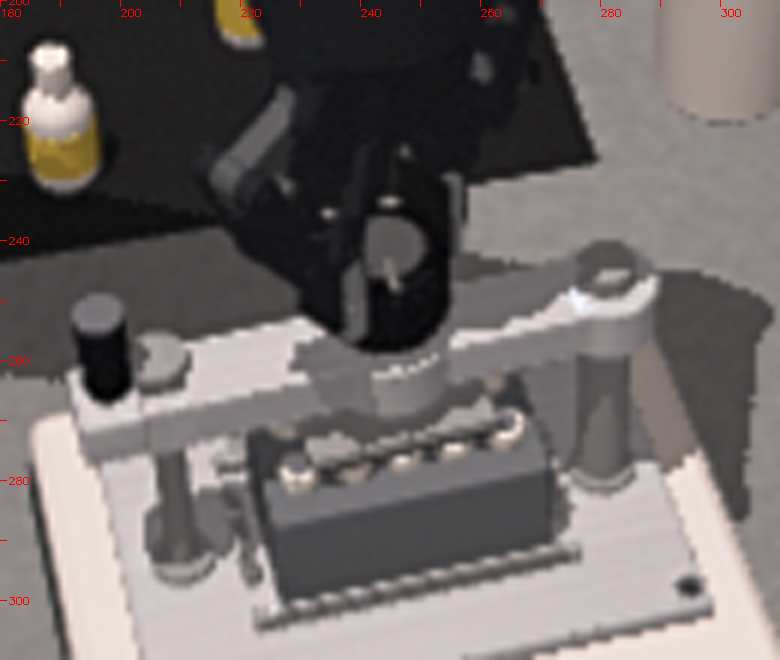

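View pics/c12.png

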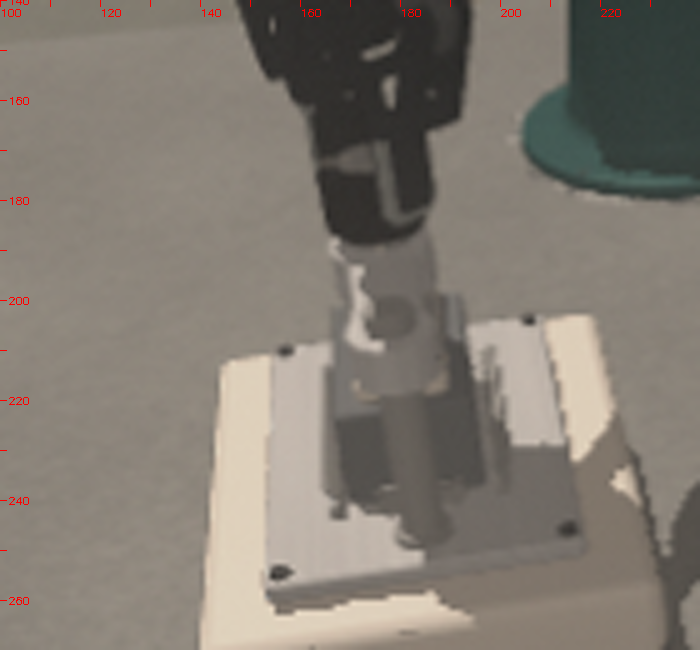

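Run:
```python
from h import *
S=cams.camera_params('side');im,d=cams.get_image('side')
for u in [(243,238),(246,240),(248,238),(245,243),(290,248),(217,262),(210,264)]: print(u,dw(S,u,d[u[1],u[0]]).round(4))
a=cv2.imread('pics/side0.png');D=np.load('pics/side0d.npy')
for u in [(286,258),(284,262),(287,264)]: print('init knob',u,dw(S,u,D[u[1],u[0]]).round(4))
# foot underside/top edge
for u in [(250,268),(235,275),(240,273)]: print('foot?',u,dw(S,u,d[u[1],u[0]]).round(4),im[u[1],u[0]])
```

```text
(243, 238) [ 0.4913 -0.1777  0.2292]
(246, 240) [ 0.4964 -0.1803  0.2248]
(248, 238) [ 0.5001 -0.182   0.231 ]
(245, 243) [ 0.492  -0.1917  0.2293]
(290, 248) [ 0.6392 -0.0242 -0.0008]
(217, 262) [ 0.4354 -0.1933  0.1938]
(210, 264) [ 0.4227 -0.1818  0.179 ]
init knob (286, 258) [ 0.5546 -0.2531  0.235 ]
init knob (284, 262) [ 0.5488 -0.2598  0.2332]
init knob (287, 264) [ 0.5528 -0.2657  0.233 ]
foot? (250, 268) [ 0.4993 -0.1942  0.1575] [93 90 90]
foot? (235, 275) [ 0.3651 -0.8312  0.9182] [169 161 161]
foot? (240, 273) [ 0.4772 -0.2018  0.1578] [84 81 81]
```

The tool is being pushed up 23 N and the knob stopped sinking at about 5.6 mm. I'll let go, lift, and check the knob height and line before going on.

```bash
python3 -m crank '[[0,0,0,0,0,0,0.5],[0,0,0,0,0,0,0]]'; python3 -m crank '[[0,0,0,0,0,0,0],[0,0,0,0,0,4,0],[0,0,0,0,0,4.5,0],[0,0,0,0,0,0,0]]'
python3 - <<'E'
from h import *
im,d=cams.get_image('side');crop(im,180,200,310,310,6,'pics/s13.png')
S=cams.camera_params('side')
for u in [(242,236),(246,236),(244,239),(241,239),(247,239)]: print(u,dw(S,u,d[u[1],u[0]]).round(4))
E
python3 wl.py w13
```

```text
t: 29.02
position: [0.4918, -0.184, 0.2128]
tool_rot: [-179.9, -0.1, -54.7]
wrist_force: [-0.0, 0.3, -0.1]
width: 0.0595
t: 29.52
position: [0.4938, -0.1848, 0.3018]
tool_rot: [-179.7, -0.4, -54.7]
wrist_force: [-0.1, 0.3, -0.2]
width: 0.0852
(242, 236) [ 0.4909 -0.1703  0.2273]
(246, 236) [ 0.4981 -0.1735  0.2285]
(244, 239) [ 0.4926 -0.1804  0.2287]
(241, 239) [ 0.4866 -0.1811  0.2311]
(247, 239) [ 0.4978 -0.1835  0.2304]
29.575 [ 0.4925 -0.1843  0.2992] [-179.87   -0.2   -54.72]
```

View pics/s13.png

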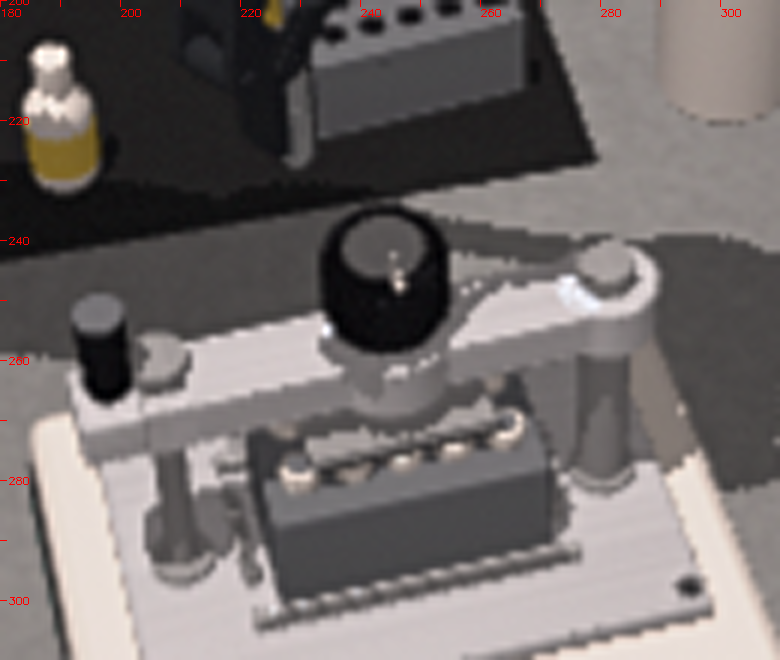

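View pics/w13.png

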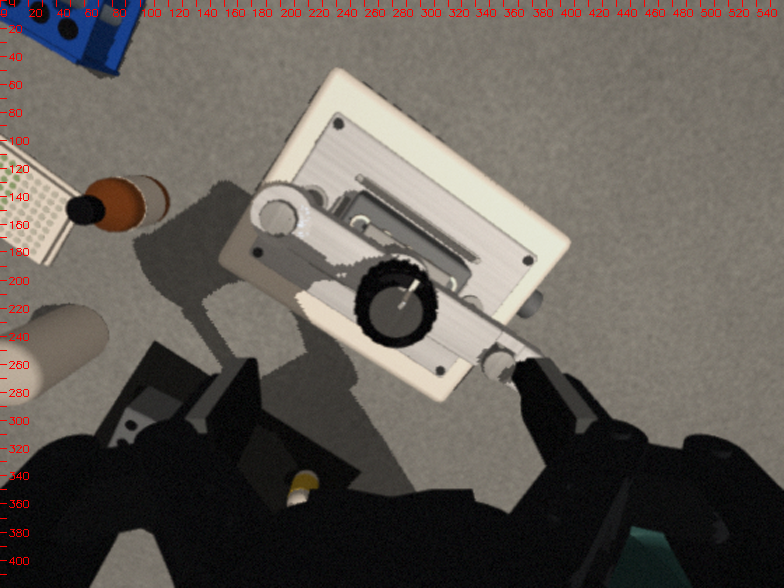

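Run:
```python
from h import *;import pickle
def A(n,c0,c1,z):
    o,p,im,d=pickle.load(open(f'pics/{n}.pkl','rb'));a=onz(p,np.array(c0)/1.4,z);b=onz(p,np.array(c1)/1.4,z);v=b-a;print(n,a.round(4),np.degrees(np.arctan2(v[1],v[0])))
    return p,im,d
A('w9',(394.5,129),(388,152),.232)
A('w9',(400,111.5),(391,140),.232)
p,im,d=A('w13',(403,303),(417,280),.229)
A('w13',(396.5,311),(417,280),.229)
A('w13',(499,361),(277,217),.197)
zs=[]
for y in range(210,232):
    for x in range(275,292):
        zs.append(dw(p,(x,y),d[y,x])[2])
print(np.median(zs))
o,p,im,d=pickle.load(open('pics/w9.pkl','rb'))
print(np.median([dw(p,(x,y),d[y,x])[2] for y in range(72,88) for x in range(278,292)]))
crop(im,240,30,330,130,6,'pics/w9k.png')
```

```text
w9 [ 0.4827 -0.1808  0.232 ] 163.9507639649452
w9 [ 0.4901 -0.1832  0.232 ] 162.14037026656683
w13 [ 0.49   -0.1907  0.229 ] -84.34498601179692
w13 [ 0.4902 -0.1856  0.229 ] -86.48688377691721
w13 [ 0.4173 -0.1861  0.197 ] 1.2845912870515483
0.22712840811796664
0.2326745071196512
```

Run:
```python
from h import *
S=cams.camera_params('side');im,d=cams.get_image('side')
c=cv2.resize(im[255:295,215:285][:,:,::-1],None,fx=11,fy=11,interpolation=cv2.INTER_CUBIC)
def pt(X,col):
    u=proj(S,X);cv2.circle(c,(int((u[0]+.5-215)*11),int((u[1]+.5-255)*11)),3,col,-1)
for x in (.459,.475,.49,.505,.523):
    pt((x,-.201,.1505),(0,0,255)); pt((x,-.201,.1605),(0,255,0)); pt((x,-.201,.144),(255,0,0))
cv2.imwrite('pics/s13f.png',c)
# foot front face depths
for v in range(264,282):
    print(v,[dw(S,(u,v),d[v,u])[[1,2]].round(3).tolist() for u in (234,240,247,254)])
```

```text
264 [[-0.2, 0.186], [-0.2, 0.182], [-0.206, 0.185], [-0.184, 0.155]]
265 [[-0.201, 0.184], [-0.202, 0.181], [-0.205, 0.181], [-0.188, 0.157]]
266 [[-0.198, 0.178], [-0.198, 0.174], [-0.205, 0.178], [-0.189, 0.155]]
267 [[-0.198, 0.175], [-0.199, 0.173], [-0.204, 0.174], [-0.192, 0.155]]
268 [[-0.197, 0.17], [-0.198, 0.169], [-0.203, 0.17], [-0.197, 0.158]]
269 [[-0.187, 0.156], [-0.19, 0.156], [-0.195, 0.158], [-0.196, 0.155]]
270 [[-0.19, 0.156], [-0.194, 0.157], [-0.197, 0.157], [-0.199, 0.155]]
271 [[-0.195, 0.16], [-0.197, 0.158], [-0.198, 0.155], [-0.2, 0.153]]
272 [[-0.193, 0.154], [-0.199, 0.157], [-0.2, 0.155], [-0.203, 0.153]]
273 [[-0.198, 0.157], [-0.201, 0.156], [-0.202, 0.154], [-0.201, 0.148]]
274 [[-0.199, 0.155], [-0.202, 0.155], [-0.203, 0.152], [-0.2, 0.144]]
275 [[-0.201, 0.154], [-0.202, 0.152], [-0.202, 0.147], [-0.201, 0.142]]
276 [[-0.202, 0.153], [-0.203, 0.15], [-0.202, 0.144], [-0.201, 0.139]]
277 [[-0.201, 0.149], [-0.203, 0.147], [-0.202, 0.142], [-0.202, 0.137]]
278 [[-0.201, 0.146], [-0.204, 0.146], [-0.202, 0.139], [-0.204, 0.137]]
279 [[-0.197, 0.138], [-0.202, 0.14], [-0.203, 0.136], [-0.208, 0.139]]
280 [[-0.199, 0.137], [-0.202, 0.136], [-0.208, 0.139], [-0.209, 0.137]]
281 [[-0.203, 0.139], [-0.205, 0.137], [-0.207, 0.135], [-0.211, 0.136]]
```

View pics/s13f.png

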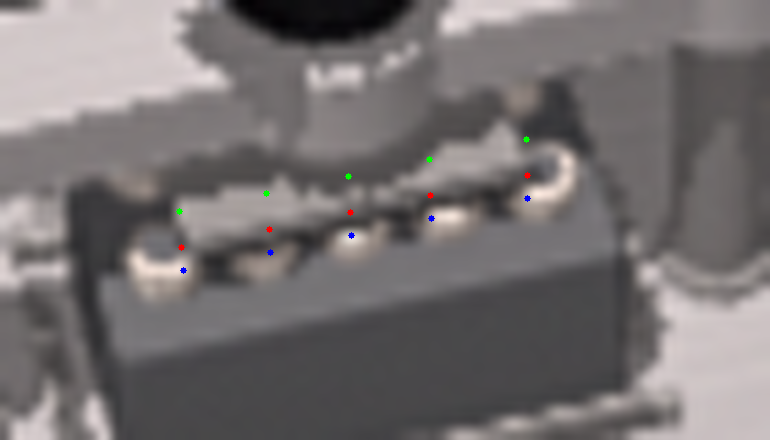

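Run:
```python
import cv2,numpy as np
out=[]
for n,x0,y0,s in [('s9',160,190,4.5),('s10',160,190,4.5),('s11',160,190,4.5),('s13',180,200,6)]:
    a=cv2.imread(f'pics/{n}.png');x1,x2,y1,y2=[int(v) for v in ((213-x0)*s,(280-x0)*s,(230-y0)*s,(295-y0)*s)]
    out.append(cv2.resize(a[y1:y2,x1:x2],(390,290)))
cv2.imwrite('pics/cmp.png',np.vstack([np.hstack(out[:2]),np.hstack(out[2:])]))
```

```text
(no output)
```

View pics/cmp.png

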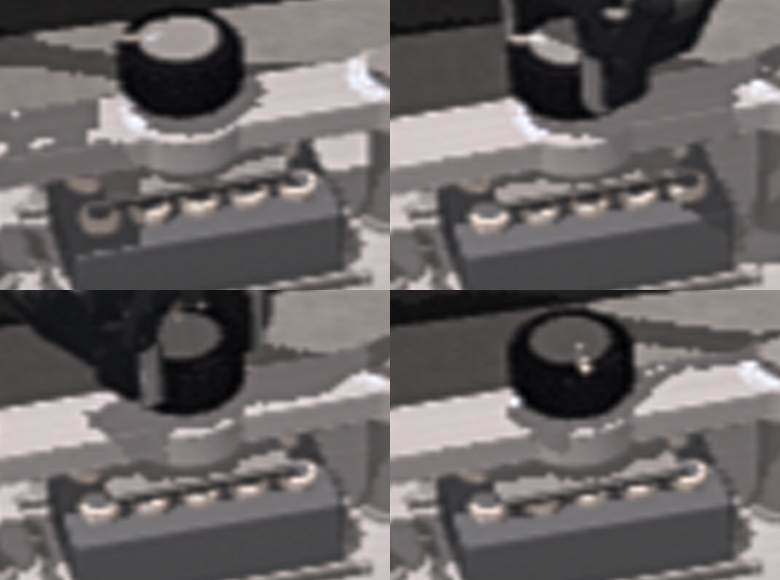

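Run:
```python
from h import *;import pickle
S=cams.camera_params('side');D=np.load('pics/side0d.npy');C=cams.camera_params('scene');Dc=np.load('pics/scene0d.npy')
for v in range(284,304,2): print(v,[dw(S,(u,v),D[v,u]).round(3).tolist() for u in (272,275,278,280)])
for v in range(217,232): print(v,[dw(C,(u,v),Dc[v,u]).round(3).tolist() for u in (128,135,145,152)])
for n in ['w2','w7','w9']:
    o,p,im,d=pickle.load(open(f'pics/{n}.pkl','rb'))
    X=np.array([dw(p,(x,y),d[y,x]) for y in range(0,250) for x in range(150,400) if d[y,x]>0])
    for lo in np.arange(.138,.176,.002):
        k=(X[:,2]>lo)&(X[:,2]<=lo+.002);print(n,round(lo,3),k.sum(),end=' | ')
    print()
im,d=cams.get_image('scene');np.save('pics/scene13d.npy',d);crop(im,110,170,230,260,6.5,'pics/c13.png')
```

```text
284 [[0.543, -0.201, 0.101], [0.533, -0.258, 0.174], [0.537, -0.265, 0.181], [0.538, -0.272, 0.188]]
286 [[0.543, -0.201, 0.094], [0.534, -0.254, 0.162], [0.536, -0.267, 0.177], [0.537, -0.278, 0.19]]
288 [[0.542, -0.204, 0.092], [0.548, -0.207, 0.094], [0.536, -0.267, 0.171], [0.536, -0.282, 0.189]]
290 [[0.539, -0.216, 0.101], [0.545, -0.216, 0.099], [0.537, -0.265, 0.162], [0.534, -0.287, 0.19]]
292 [[0.538, -0.218, 0.098], [0.545, -0.218, 0.095], [0.535, -0.27, 0.163], [0.534, -0.286, 0.184]]
294 [[0.539, -0.217, 0.09], [0.544, -0.222, 0.093], [0.534, -0.274, 0.162], [0.534, -0.288, 0.18]]
296 [[0.537, -0.225, 0.093], [0.543, -0.225, 0.091], [0.533, -0.278, 0.162], [0.534, -0.289, 0.176]]
298 [[0.536, -0.228, 0.091], [0.542, -0.229, 0.09], [0.532, -0.283, 0.162], [0.536, -0.283, 0.161]]
300 [[0.534, -0.234, 0.092], [0.541, -0.234, 0.09], [0.531, -0.285, 0.159], [0.536, -0.283, 0.155]]
302 [[0.533, -0.237, 0.09], [0.538, -0.241, 0.094], [0.544, -0.243, 0.094], [0.548, -0.244, 0.094]]
217 [[0.562, -0.276, 0.174], [0.573, -0.262, 0.179], [0.57, -0.244, 0.174], [0.571, -0.231, 0.173]
[... 1453 characters left out ...]
w2 0.148 8 | w2 0.15 6 | w2 0.152 7 | w2 0.154 17 | w2 0.156 27 | w2 0.158 139 | w2 0.16 32 | w2 0.162 6 | w2 0.164 6 | w2 0.166 13 | w2 0.168 37 | w2 0.17 57 | w2 0.172 50 | w2 0.174 47 | 
w7 0.138 51 | w7 0.14 71 | w7 0.142 1174 | w7 0.144 643 | w7 0.146 11 | w7 0.148 3 | w7 0.15 7 | w7 0.152 9 | w7 0.154 41 | w7 0.156 68 | w7 0.158 353 | w7 0.16 74 | w7 0.162 0 | w7 0.164 1 | w7 0.166 3 | w7 0.168 52 | w7 0.17 97 | w7 0.172 111 | w7 0.174 108 | 
w9 0.138 6 | w9 0.14 3 | w9 0.142 64 | w9 0.144 21 | w9 0.146 0 | w9 0.148 0 | w9 0.15 0 | w9 0.152 0 | w9 0.154 0 | w9 0.156 6 | w9 0.158 153 | w9 0.16 36 | w9 0.162 0 | w9 0.164 0 | w9 0.166 0 | w9 0.168 0 | w9 0.17 2 | w9 0.172 2 | w9 0.174 2 |
```

View pics/c13.png

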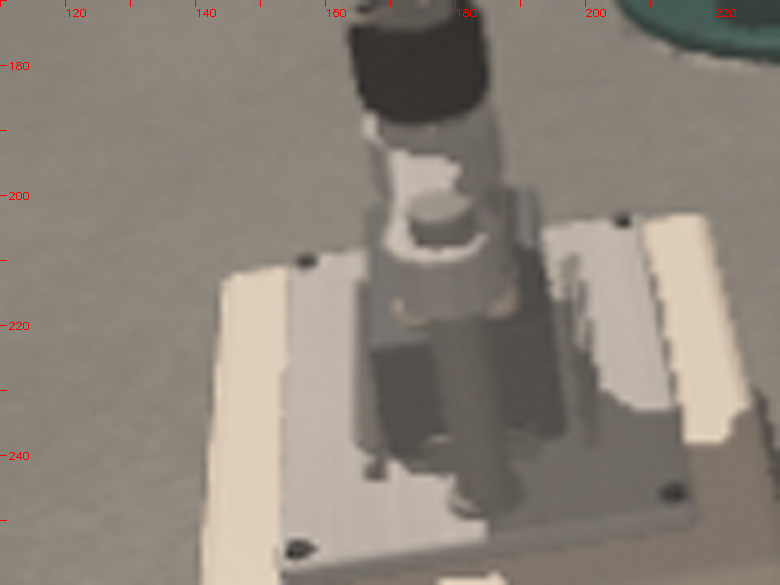

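The initial images show the foot's top at z≈0.159, so its underside was about 0.149, not the 0.156 of a fully raised foot. The screw therefore started partly down, at about 3.3 rad. I've turned 248° (4.3 rad), the knob sank about 5.5 mm and then stopped, so the foot is tight and the clutch has already slipped about 0.8–1.5 rad. To confirm, I'll regrip and turn a short further stroke without pressing down, well within one turn.

```bash
python3 -m crank '[[0,0,10,-0.2,0.1,0,0],[0,0,10,0,0,0,0],[0,0,10,0,0,0,0],[0,0,10,0,0,0,0],[0,0,10,0,0,-2,0],[0,0,10,0,0,-2,0],[0,0,10,0,0,-2,0],[0,0,0,0,0,-2.3,0],[0,0,0,0,0,0,0]]'; python3 -m crank '[[0,0,0,0,0,0,0.4],[0,0,0,0,0,0,0.7],[0,0,0,0,0,0,1],[0,0,0,0,0,0,1],[0,0,0,0,0,0,1]]' 35; python3 -m crank '[[0,0,-8,0,0,0,1],[0,0,-8,0,0,0,1]]';python3 -m crank '[[0,0,-8,0,0,0,1],[0,0,-8,0,0,0,1]]'; python3 -m crank '[[0,0,-8,0,0,0,1]]'
python3 - <<'E'
from h import *
o=r.get_obs();print(o['wrist_torque'],o['effort'],o['joint_positions'].round(1))
E
```

```text
t: 30.85
position: [0.4866, -0.1816, 0.2104]
tool_rot: [-179.7, 0.4, 15.3]
wrist_force: [0.1, 0.5, 1.3]
width: 0.0852
t: 31.48
position: [0.4901, -0.1836, 0.2157]
tool_rot: [179.9, -0.1, 15.3]
wrist_force: [0.1, -3.4, 5.6]
width: 0.0384
t: 31.72
position: [0.49, -0.1837, 0.2157]
tool_rot: [179.9, -0.1, -1.0]
wrist_force: [0.6, -3.8, 5.7]
width: 0.0386
t: 31.98
position: [0.4901, -0.1839, 0.2157]
tool_rot: [179.9, -0.2, -16.9]
wrist_force: [0.5, -4.7, 3.9]
width: 0.0388
t: 32.1
position: [0.49, -0.1839, 0.2157]
tool_rot: [179.9, -0.2, -25.0]
wrist_force: [0.4, -4.5, 4.8]
width: 0.0386
[-0.68512411  0.02717155  0.08400207] [  2.1468696  -32.50889897 -32.0719099    1.2921657    0.52701445
  -1.09927006] [-2.320e+01 -4.000e-01  1.122e+02 -1.000e-01  6.800e+01  9.170e+01]
```

Knob turns 40° with neither sink nor vertical pull (z stays at 0.2157), so the clutch is slipping with the foot tight. A last short turn, then let go and check.

```bash
python3 -m crank '[[0,0,-8,0,0,0,1],[0,0,-8,0,0,0,1],[0,0,0,0,0,0,0.6],[0,0,0,0,0,0,0.2],[0,0,0,0,0,0,0],[0,0,0,0,0,0,0],[0,0,0,0,0,4,0],[0,0,0,0,0,4.5,0],[0,0,0,0,0,0,0]]'; python3 wl.py w14
python3 - <<'E'
from h import *
im,d=cams.get_image('side');crop(im,150,170,310,310,5,'pics/s14.png')
import pickle
o,p,im,d=pickle.load(open('pics/w14.pkl','rb'))
X=np.array([dw(p,(x,y),d[y,x]) for y in range(0,300) for x in range(150,400) if d[y,x]>0])
for lo in np.arange(.138,.164,.002):print(round(lo,3),((X[:,2]>lo)&(X[:,2]<=lo+.002)).sum(),end=' | ')
for lo in np.arange(.220,.236,.002):print(round(lo,3),((X[:,2]>lo)&(X[:,2]<=lo+.002)).sum(),end=' | ')
E
```

```text
t: 33.22
position: [0.4915, -0.1835, 0.304]
tool_rot: [-179.8, -0.4, -40.7]
wrist_force: [0.7, -0.3, 0.1]
width: 0.0854
33.225 [ 0.4915 -0.1835  0.304 ] [-179.84   -0.44  -40.71]
0.138 16 | 0.14 9 | 0.142 91 | 0.144 57 | 0.146 0 | 0.148 10 | 0.15 17 | 0.152 182 | 0.154 135 | 0.156 0 | 0.158 0 | 0.16 0 | 0.162 0 | 0.22 123 | 0.222 149 | 0.224 794 | 0.226 1517 | 0.228 67 | 0.23 0 | 0.232 0 | 0.234 0 |
```

View pics/w14.png

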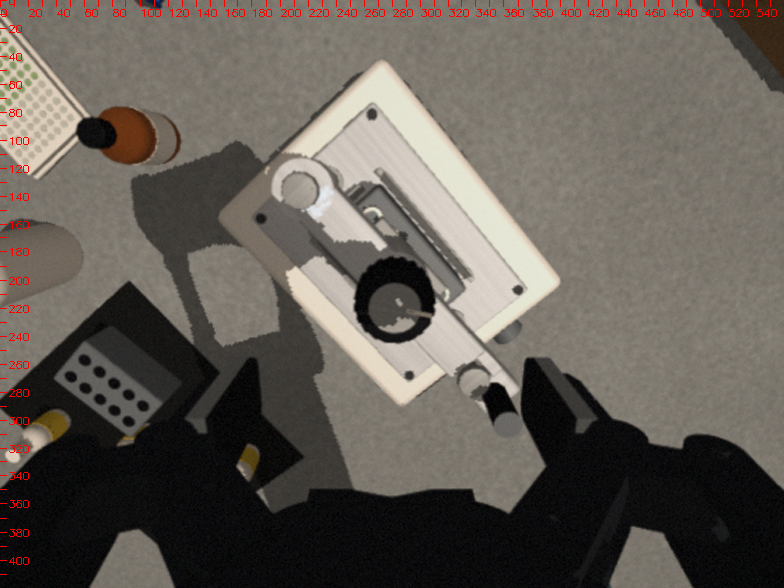

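View pics/s14.png

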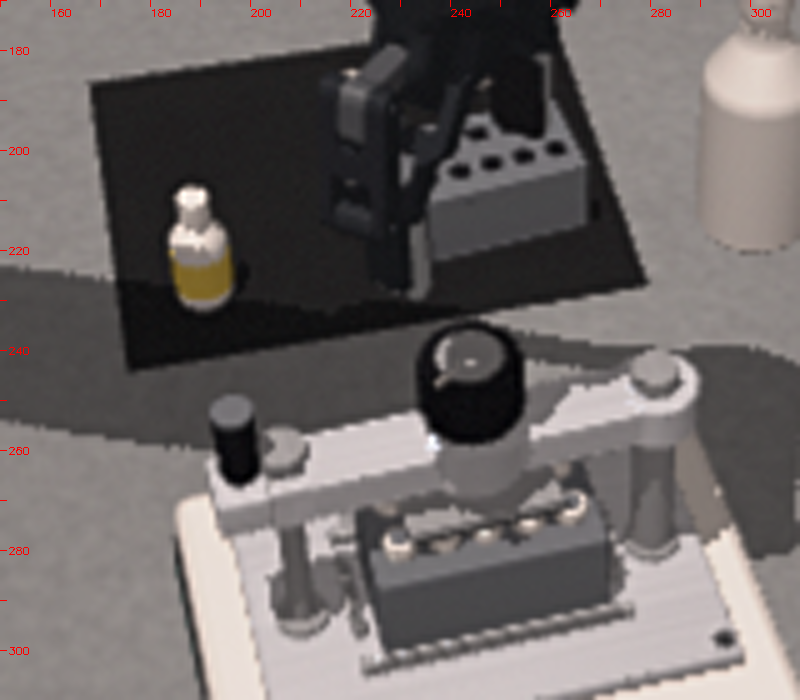

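Run:
```python
from h import *;import pickle
o,p,im,d=pickle.load(open('pics/w14.pkl','rb'))
g=lambda c,z:onz(p,np.array(c)/1.4,z)
nut=g((299.5,185),.198);stud=g((475,381),.197);pin=g((508.5,425),.224);s1=g((372,114),.09);s2=g((518,290),.09)
a=lambda v:np.degrees(np.arctan2(v[1],v[0]))
print(nut,stud,pin,'bar',a(nut-pin),'posts',a(nut-stud),'stage',a(s1-s2))
a1=g((394,307),.2265);b1=g((432,317),.2265);print('line',a1,a(b1-a1))
im,d=cams.get_image('scene');cv2.imwrite('pics/c14.png',im[:,:,::-1])
h=[dw(p,(x,y),d) for x,y,d in []]
for n in ['w13','w14']:
    o,p,im,d=pickle.load(open(f'pics/{n}.pkl','rb'))
    X=np.array([dw(p,(x,y),d[y,x]) for y in range(0,300) for x in range(150,400) if d[y,x]>0])
    k=(X[:,2]>.150)&(X[:,2]<.158);m=(X[:,2]>.224)&(X[:,2]<.236);print(n,np.median(X[k,2]),np.median(X[m,2]))
```

```text
[ 0.56657389 -0.1844495   0.198     ] [ 0.41569241 -0.18458298  0.197     ] [ 0.39698173 -0.18726364  0.224     ] bar 0.9506547021929705 posts 0.050690931324570546 stage 0.4802301045637143
line [ 0.4902228  -0.18442329  0.2265    ] -146.0722138170833
w13 0.1538589063360692 0.2265243589671974
w14 0.15376137172021415 0.22642804069271932
```

View pics/c14.png

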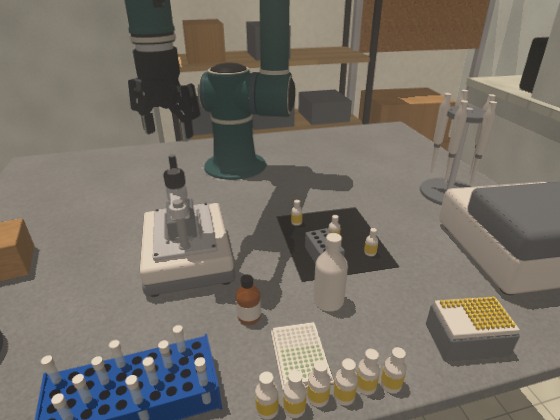

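Foot and knob heights are unchanged between the two looks (0.1539 to 0.1538 and 0.2265 to 0.2264), while the knob line turned another 60°. So the clutch slipped with the foot on the caps, and the bar is within 1° of home. Handing in.

```bash
python3 -c "
from rig import r
print(r.job_done())"
```

```text
the job is handed in; nothing more can be done
None
```

The job is handed in at about 33 s. The filled block is clamped in the nest, the bar is home on the front stud, and the gripper is clear of everything. No verdict was reported.

- **Bar opened first:** it stood at about 1.42 rad, too far across the nest to place the block, so I swung it to about 1.73 rad before picking the block up.
- **Block placed:** it is flat in the nest, with caps at z 0.144, centre within about 2 mm and yaw about 0.2°. I last measured this just before closing the bar; later pictures show it still between the rails.
- **Bar closed:** I swung it until it met its stop, and it measured within about 1° (0.016 rad) of home at the last check.
- **Knob turned:** about 248° clockwise, then about 56–60° more. During the second turn the foot height did not change (0.1539, then 0.1538), so the clutch was slipping with the foot on the caps. I put the total slip at roughly 2–2.5 rad, well under a turn.

**Disagreements and limits:**
- **Screw start:** it was not fully up. The foot's underside was at about 0.149, against 0.156 if retracted, which I noticed only after the first stroke. So the clutch first clicked during that stroke, while I was still pushing the knob down with about 23 N.
- **Foot force:** I could not measure it directly, only infer it from the heights and the slipping clutch.
- **Bystanders:** the empty block, the bottles and the well plate look unmoved in the last scene picture; I did not re-measure their positions.

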